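# Lock the nut mill's hopper and fill it with the scoop

### The arm

A 6-joint arm with a two-finger parallel gripper is mounted at the origin on the work surface. World frame = base frame: x ahead of the robot, y to its left, z up, the work surface at z = 0. Lengths are in m, angles in degrees, forces in N, time in s.
With the tool pointing down it reaches from about 0.3 to 0.75 m from the base axis. Payload 8.5 kg.
Tool frame: the origin (TCP) lies on the mounting face of the last link; the fingertips stand 173 mm ahead of it and the grasp point (between the pads) lies 155 mm ahead of it (env.tips_ahead is the distance from the TCP to the fingertips, in m); z points along the fingers, x is the direction in which the jaws open and shut, and the axes are right-handed (so a half turn about z gives the same grasp; the last joint's range is limited). The gripper opens to 85 mm and grips with 20 to 120 N. Pads are 22 mm wide; open, the fingers measure 114 mm over their backs; the gripper's body (76 mm by 85 mm) begins 54 mm behind the grasp point. The pads swing forward as they close: fully open they stand 13 mm farther back than shut.
Start: joints at [-75.705, 21.807, 74.336, -0, 83.858, -12.336], TCP at [0.247, -0.492, 0.405] pointing down, gripper open.
Joint ranges: [-178.18, 178.18], [-50.72, 133.34], [12.68, 142.11], [-81.47, 261.47], [9.98, 163.14], [-165.26, 165.26]. Speed limits (degrees/s): [136.94, 136.94, 180, 180, 180, 180].

### API

Orientations are given as a 3x3 rotation matrix whose columns are the frame's x, y, z axes.
In Python, from rig import env gives the robot as it stands. The module is installed in compiled form; this text tells all that it offers.
- The arm moves only by the tool step_arm, never from a script. Its argument "increments" is a list of rows, each an object of numbers: "x", "y", "z": the shift along the tool's x, y, z in cm; "wx", "wy", "wz": the turn, a rotation vector about the tool's x, y, z in rad; "gripper": the finger opening in cm, from 0 to 8.54. A call has 1 to 20 rows; each row shifts and turns the commanded pose from where the row before left it, along the tool's axes as they then stand; what a row does not reach is not made up. A row lasts 1/10 s, in which the tool goes at most 50 mm and 8.59 degrees, less where a joint would pass 70% of its speed; a pose out of reach is approached as far as the arm can. A call with a gripper value outside its range is refused whole. The fingers move at their own pace and stop on an object; "newtons" is the grip in N (left out, the last holds). Time passes only in rows, so rows that do not move let the fingers close. It gives the time, the measured TCP pose, the force and the opening at its end, in the units of the state.
- env.observe(): the state, without advancing time (a new reading comes with each control period).
- env.get_image(name): name is "scene" or "top" or "wrist"; returns a dict with "color" (420x560x3 uint8, blue, green, red), "camera_matrix" (3x3 intrinsics, pixels), "rvec" (rotation vector, rad) and "tvec" (3), from world to camera coordinates, as OpenCV has them. Camera axes: x right, y down, z forward; pixel columns grow to the right and rows downward; lengths in m; the calibration is good to about 2 mm. A picture is of the moment at which its call begins. There is no depth.
- env.close_job(): hands the job in, once; it reports no verdict.
The state is a dict: "time_s": time; "q": joint angles; "qvel": joint speeds; "joint_efforts": joint torques, N m; "position": TCP position; "tool_rot": TCP orientation; "ft_force": force on the tool from outside, world axes, zero at the start; "wrist_torque": the same for the moment, N m; "grip_width": finger opening in m.
Only numpy, scipy, OpenCV 4.12 (cv2) and the standard library are available. Lean on these libraries where they do the work, as an engineer would, in place of code of your own. Each camera call takes 0.05 s, during which the arm holds its last target. There are 200 camera calls.

### The job

Get the nut mill ready: first turn the lock ring round its mouth clockwise by its fin until it is fully home at the mark, then use the scoop to move at least three of the five walnuts from the dish into the mill. Never touch a walnut with the fingers and spill none on the counter (any left over stay in the dish). Finish by standing the scoop upright on the middle of its cork mat, and leave everything else on the counter undisturbed.

Things in the scene. Friction and masses are not known exactly. Their poses are not given: they have to be found in the camera images.
- lock_ring (a joint): the lock ring of the nut mill: 0 is fully open, grows as the ring turns clockwise seen from above, 1.2 is against its stop at the locked mark; stiff (about 0.12 N m), stays where it is left
- fin (a point): grip point in the middle of the upright fin on the lock ring, 78 mm from the mill's axis: an aluminium plate 30 mm long radially (63 to 93 mm from the axis), 10 mm thick, 38 mm high; point 20 mm above the ring's top and 18 mm below the fin's top; its x axis points radially outward, z up
- mark (a point): where the fin's grip point stands when the ring is locked, 78 mm from the mill's axis; the mark itself is a dark steel block 10 mm wide jutting out of the mill below the ring, with a small upright end at 101 mm from the axis
- mill: nut mill fixed to the counter: round aluminium foot of 140 mm diameter, clear conical hopper above it, aluminium lock ring (149 mm outside, 125 mm inside diameter) round the hopper's mouth, its top at 122 mm; origin under the centre, z up
- mill_mouth (a point): centre of the hopper's open mouth, 120 mm above the counter; mouth 120 mm across inside, hopper floor 92 mm across and 61 mm below the mouth; the fin is the only thing above the mouth (it ends 160 mm above the counter)
- dish: white stoneware dish fixed to the counter, outside 230 x 110 x 34 mm, floor and walls 5 mm thick, inside 100 mm wide. Origin under its centre, z up, x along its length: low upright end wall (22 mm high, inner face at x -105), flat floor up to x +85, then the +x end slopes up at 45 degrees to x +111, z 31 and ends in a short upright rim, 44 mm high; the walnuts lie at first towards the sloping end
- mat: cork mat fixed to the counter, 160 x 130 x 4 mm, home of the scoop; origin under its centre
- scoop: open steel scoop, 0.16 kg: bin 80 mm long (x), 90 mm wide (y), flat floor 2.5 mm, back wall 34 mm high, sides 2.5 mm thick, 30 mm high, cut down to 6 mm over the front 24 mm; open to the front (+x). Origin under the bin's centre, z up. Straight black handle, 14 mm thick in y, 18 mm deep, rises backwards at 47 degrees from x -38, z 30 to x -93, z 90 mm
- scoop_grip (a point): middle of the scoop's handle, at x -70.5, z 65.5 mm in the scoop's frame
- scoop_lip (a point): middle of the scoop's front edge, underside, at x +40 mm in the scoop's frame
- walnut1: whole walnut (brown, barrel-round, 27 mm across and 27 mm high, 12 g), free to roll; origin at its centre
- walnut2: whole walnut (brown, barrel-round, 27 mm across and 27 mm high, 12 g), free to roll; origin at its centre
- walnut3: whole walnut (brown, barrel-round, 27 mm across and 27 mm high, 12 g), free to roll; origin at its centre
- walnut4: whole walnut (brown, barrel-round, 27 mm across and 27 mm high, 12 g), free to roll; origin at its centre
- walnut5: whole walnut (brown, barrel-round, 27 mm across and 27 mm high, 12 g), free to roll; origin at its centre
- cup: aluminium measuring cup, 74 mm wide and 55 mm high, flat handle reaching 114 mm along +x at 50 mm height; origin under its centre; leave alone
- pepper: turned dark wooden pepper mill, 52 mm wide, 168 mm high; origin under its centre; leave alone
- container: closed clear plastic food container with a grey lid, 102 x 142 x 70 mm; leave alone
- spatula: blue silicone spatula lying flat, 255 mm long (x from -145 to 110 mm), 12 mm high; leave alone
- holder: stainless utensil holder, 104 mm wide, 150 mm high, utensils reaching up to 290 mm; leave alone
- mug: blue stoneware mug, 80 mm wide, 90 mm high, handle at +y; leave alone

How it is judged (in metres and radians):
On the way, in this order (a step that is already met when the one before it is completed fails the run):
1. the lock ring is turned home to its mark (value of joint lock_ring above 1.1 rad), for 0.2 s.
2. at least three walnuts lie in the mill's hopper, the ring still locked (value of joint lock_ring above 1.1 rad and (((horizontal distance between walnut1 and mill_mouth below 0.058 m and z of walnut1 in the frame of mill_mouth between -0.065 and 0 m) and (horizontal distance between walnut2 and mill_mouth below 0.058 m and z of walnut2 in the frame of mill_mouth between -0.065 and 0 m) and (horizontal distance between walnut3 and mill_mouth below 0.058 m and z of walnut3 in the frame of mill_mouth between -0.065 and 0 m)) or ((horizontal distance between walnut1 and mill_mouth below 0.058 m and z of walnut1 in the frame of mill_mouth between -0.065 and 0 m) and (horizontal distance between walnut2 and mill_mouth below 0.058 m and z of walnut2 in the frame of mill_mouth between -0.065 and 0 m) and (horizontal distance between walnut4 and mill_mouth below 0.058 m and z of walnut4 in the frame of mill_mouth between -0.065 and 0 m)) or ((horizontal distance between walnut1 and mill_mouth below 0.058 m and z of walnut1 in the frame of mill_mouth between -0.065 and 0 m) and (horizontal distance between walnut2 and mill_mouth below 0.058 m and z of walnut2 in the frame of mill_mouth between -0.065 and 0 m) and (horizontal distance between walnut5 and mill_mouth below 0.058 m and z of walnut5 in the frame of mill_mouth between -0.065 and 0 m)) or ((horizontal distance between walnut1 and mill_mouth below 0.058 m and z of walnut1 in the frame of mill_mouth between -0.065 and 0 m) and (horizontal distance between walnut3 and mill_mouth below 0.058 m and z of walnut3 in the frame of mill_mouth between -0.065 and 0 m) and (horizontal distance between walnut4 and mill_mouth below 0.058 m and z of walnut4 in the frame of mill_mouth between -0.065 and 0 m)) or ((horizontal distance between walnut1 and mill_mouth below 0.058 m and z of walnut1 in the frame of mill_mouth between -0.065 and 0 m) and (horizontal distance between walnut3 and mill_mouth below 0.058 m and z of walnut3 in the frame of mill_mouth between -0.065 and 0 m) and (horizontal distance between walnut5 and mill_mouth below 0.058 m and z of walnut5 in the frame of mill_mouth between -0.065 and 0 m)) or ((horizontal distance between walnut1 and mill_mouth below 0.058 m and z of walnut1 in the frame of mill_mouth between -0.065 and 0 m) and (horizontal distance between walnut4 and mill_mouth below 0.058 m and z of walnut4 in the frame of mill_mouth between -0.065 and 0 m) and (horizontal distance between walnut5 and mill_mouth below 0.058 m and z of walnut5 in the frame of mill_mouth between -0.065 and 0 m)) or ((horizontal distance between walnut2 and mill_mouth below 0.058 m and z of walnut2 in the frame of mill_mouth between -0.065 and 0 m) and (horizontal distance between walnut3 and mill_mouth below 0.058 m and z of walnut3 in the frame of mill_mouth between -0.065 and 0 m) and (horizontal distance between walnut4 and mill_mouth below 0.058 m and z of walnut4 in the frame of mill_mouth between -0.065 and 0 m)) or ((horizontal distance between walnut2 and mill_mouth below 0.058 m and z of walnut2 in the frame of mill_mouth between -0.065 and 0 m) and (horizontal distance between walnut3 and mill_mouth below 0.058 m and z of walnut3 in the frame of mill_mouth between -0.065 and 0 m) and (horizontal distance between walnut5 and mill_mouth below 0.058 m and z of walnut5 in the frame of mill_mouth between -0.065 and 0 m)) or ((horizontal distance between walnut2 and mill_mouth below 0.058 m and z of walnut2 in the frame of mill_mouth between -0.065 and 0 m) and (horizontal distance between walnut4 and mill_mouth below 0.058 m and z of walnut4 in the frame of mill_mouth between -0.065 and 0 m) and (horizontal distance between walnut5 and mill_mouth below 0.058 m and z of walnut5 in the frame of mill_mouth between -0.065 and 0 m)) or ((horizontal distance between walnut3 and mill_mouth below 0.058 m and z of walnut3 in the frame of mill_mouth between -0.065 and 0 m) and (horizontal distance between walnut4 and mill_mouth below 0.058 m and z of walnut4 in the frame of mill_mouth between -0.065 and 0 m) and (horizontal distance between walnut5 and mill_mouth below 0.058 m and z of walnut5 in the frame of mill_mouth between -0.065 and 0 m)))), for 0.2 s.
At the end, for the whole second after the job is handed in: Lock ring above 1.10 rad (stop at 1.2); at least three walnuts in the hopper below its mouth, every other in the dish, all at rest; scoop released, at rest, upright within 0.12 rad on the mat, its origin within 55 mm of the mat's centre (all of step 2 and ((horizontal distance between walnut1 and mill_mouth below 0.058 m and z of walnut1 in the frame of mill_mouth between -0.065 and 0 m) or (x of walnut1 in the frame of dish between -0.112 and 0.118 m and y of walnut1 in the frame of dish between -0.052 and 0.052 m and z of walnut1 in the frame of dish below 0.06 m)) and ((horizontal distance between walnut2 and mill_mouth below 0.058 m and z of walnut2 in the frame of mill_mouth between -0.065 and 0 m) or (x of walnut2 in the frame of dish between -0.112 and 0.118 m and y of walnut2 in the frame of dish between -0.052 and 0.052 m and z of walnut2 in the frame of dish below 0.06 m)) and ((horizontal distance between walnut3 and mill_mouth below 0.058 m and z of walnut3 in the frame of mill_mouth between -0.065 and 0 m) or (x of walnut3 in the frame of dish between -0.112 and 0.118 m and y of walnut3 in the frame of dish between -0.052 and 0.052 m and z of walnut3 in the frame of dish below 0.06 m)) and ((horizontal distance between walnut4 and mill_mouth below 0.058 m and z of walnut4 in the frame of mill_mouth between -0.065 and 0 m) or (x of walnut4 in the frame of dish between -0.112 and 0.118 m and y of walnut4 in the frame of dish between -0.052 and 0.052 m and z of walnut4 in the frame of dish below 0.06 m)) and ((horizontal distance between walnut5 and mill_mouth below 0.058 m and z of walnut5 in the frame of mill_mouth between -0.065 and 0 m) or (x of walnut5 in the frame of dish between -0.112 and 0.118 m and y of walnut5 in the frame of dish between -0.052 and 0.052 m and z of walnut5 in the frame of dish below 0.06 m)) and linear speed of each of walnut1, walnut2, walnut3, walnut4, walnut5 below 0.03 m/s and horizontal distance between scoop and mat below 0.055 m and angle between scoop's own z axis and vertical below 0.12 rad and z of scoop in the frame of mat below 0.012 m and linear speed of scoop below 0.02 m/s); the robot touches nothing.
It fails at once if the fingers touch a walnut (contact force between the fingers and walnut1 above 0.3 N or contact force between the fingers and walnut2 above 0.3 N or contact force between the fingers and walnut3 above 0.3 N or contact force between the fingers and walnut4 above 0.3 N or contact force between the fingers and walnut5 above 0.3 N).
It fails at once if a bystander is shifted by more than 20 mm or tipped (distance of any of cup, pepper, container, spatula, holder, mug from where it was at the start of the episode above 0.02 m or angle between any of cup, pepper, container, spatula, holder, mug's own z axis and vertical above 0.25 rad).
It also fails if it takes over 72 s, if anything falls off the work surface, if the arm or the gripper's body presses on something with over 40 N, if the wrist force passes 120 N, or if a joint passes its speed limit or range.

## Working session

There is one attempt and no reset: what is moved stays moved. The work goes in short steps, Python scripts to look and compute and a tool call to move; the robot and the scene stay as the last step left them, time stands still between calls to the robot, and variables do not carry over. Pictures are saved under pics/ and viewed, about 8 in all and at most 12, crops included, and the job is handed in when it is done.

Besides the shell and the picture viewer there is one more tool, called after ">>>" as name([rows], argument=value, ...), one row to a line, values as JSON. step_arm: Moves the arm, as the interface text tells. Its arguments: {"type":"object","properties":{"increments":{"type":"array"},"newtons":{"type":"number"}},"required":["increments"]}

```bash
mkdir -p pics; cat > h.py <<'E'
import numpy as np, cv2
from rig import env
def shot(name,fn=None):
    d=env.get_image(name)
    if fn: cv2.imwrite('pics/'+fn,d['color'])
    return d
def ray(d,u,v):
    R=cv2.Rodrigues(np.array(d['rvec'],float))[0];t=np.array(d['tvec'],float).ravel()
    c=-R.T@t; r=R.T@np.linalg.solve(np.array(d['camera_matrix']),[u,v,1.]); return c,r
def onz(d,u,v,z):
    c,r=ray(d,u,v); return c+r*(z-c[2])/r[2]
def proj(d,P):
    return cv2.projectPoints(np.array(P,float).reshape(-1,3),np.array(d['rvec'],float),np.array(d['tvec'],float),np.array(d['camera_matrix']),None)[0].reshape(-1,2)
E
python3 - <<'E'
from h import *
a=shot('top','top0.png');b=shot('scene','scene0.png')
for d in(a,b):print(ray(d,280,210),d['camera_matrix'][0][0])
s=env.observe();print(s['time_s'],s['position'],s['tool_rot'],s['grip_width'])
E
```

```text
(array([4.28655478e-01, 1.60808901e-03, 1.74768789e+00]), array([ 0.08477022,  0.02029734, -0.99641606])) 536.8813142096569
(array([ 1.30045139, -0.89191429,  0.90216903]), array([-0.51837173,  0.642125  , -0.5648185 ])) 445.4490601394223
0.1 [ 0.24651456 -0.49162307  0.40419172] [[ 4.48255433e-01 -8.93905456e-01 -3.21294004e-04]
 [-8.93904672e-01 -4.48255475e-01  1.21144909e-03]
 [-1.22694274e-03 -2.55832422e-04 -9.99999215e-01]] 0.08564179171878034
```

View pics/top0.png

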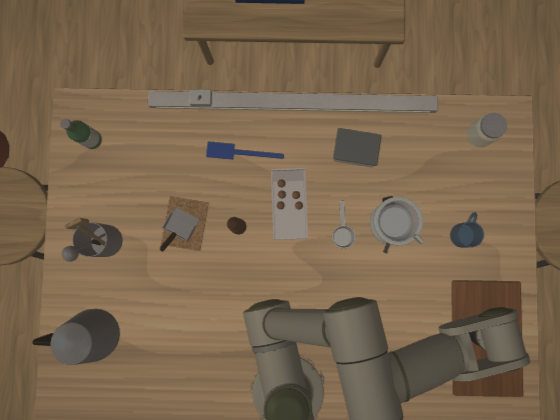

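View pics/scene0.png

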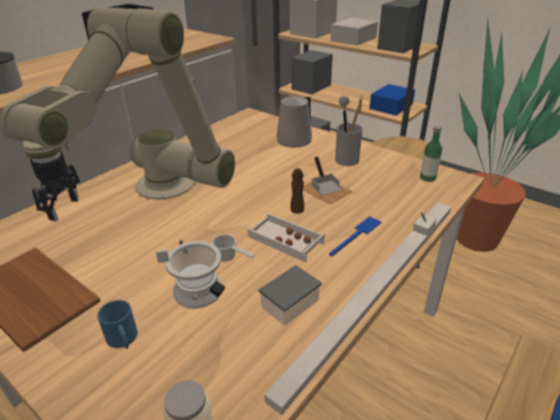

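The top view has +x up and +y left: dish near (290,204), mat and scoop near (185,223), mill near (396,221), pepper at (237,226) and cup at (343,237). Next, enlarged crops.

```bash
python3 - <<'E'
from h import *
a=cv2.imread('pics/top0.png')
c=lambda x,y,w,h,k:cv2.resize(a[y:y+h,x:x+w],None,fx=k,fy=k,interpolation=cv2.INTER_CUBIC)
r1=np.hstack([c(360,185,80,75,5),c(150,185,80,75,5)])
r2=c(230,155,160,90,2.5)
o=np.zeros((600,800,3),np.uint8);o[:375]=r1;o[375:600,:400]=r2
b=cv2.imread('pics/scene0.png');o[375:600,400:]=cv2.resize(b[225:315,145:305],None,fx=2.5,fy=2.5,interpolation=cv2.INTER_CUBIC)
cv2.imwrite('pics/crop0.png',o)
E
```

```text
(no output)
```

View pics/crop0.png

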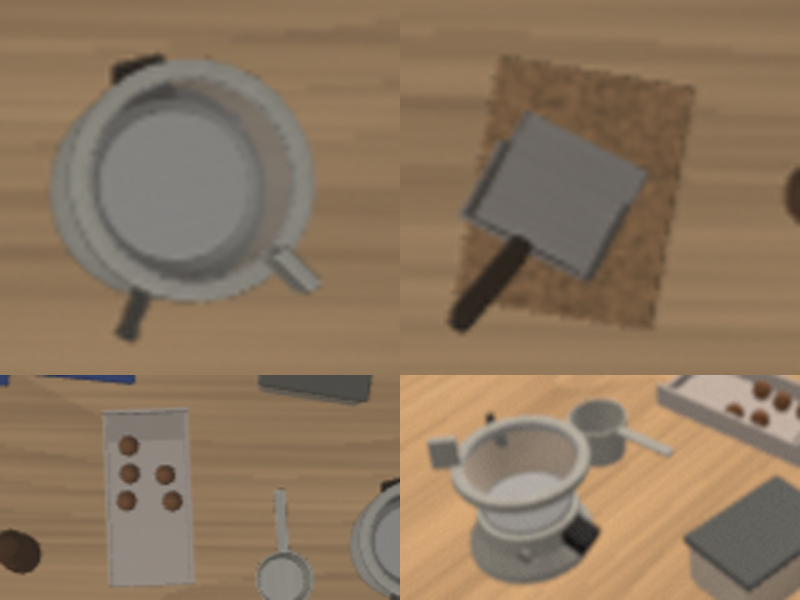

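Fin is at about 4:30 o'clock, crop (298,268). The mark is at 7 o'clock, crop (130,318), which is about 69° clockwise. The dish runs along world x with its slope at the far (+x) end. The scoop's handle points to the lower left. Computing positions.

```bash
python3 - <<'E'
from h import *
a=shot('top')
m=lambda x,y,z:onz(a,360+x/5,185+y/5,z)
s=lambda x,y,z:onz(a,150+(x-400)/5,185+y/5,z)
e=lambda x,y,z:onz(a,230+x/2.5,155+(y-375)/2.5,z)
np.set_printoptions(precision=4,suppress=True)
C=m(192,180,.122);print('mill',C)
for n,p in(('fin',m(298,269,.16)),('mark',m(127,335,.11))):
    v=p-C;print(n,p,np.hypot(*v[:2]),np.degrees(np.arctan2(v[1],v[0])))
c=[e(103,411,.044),e(187,410,.044),e(194,583,.022),e(109,585,.022)]
print('dish',np.array(c),np.mean(c,0));v=(c[0]+c[1]-c[2]-c[3])/2;print(np.hypot(*v[:2]),np.degrees(np.arctan2(v[1],v[0])))
for p in((128,445),(130,473),(165,474),(127,500),(173,500)):print('w',e(*p,.0185)[:2])
q=[s(500,57,.004),s(695,88,.004),s(655,328,.004),s(455,300,.004)]
print('mat',np.array(q)[:,:2],np.mean(q,0))
f=[s(525,113,.010),s(647,173,.010)];h0=s(460,322,.094);h1=s(525,240,.034)
print('scoop front',f,'handle end',h0,h1)
v=h1-h0;print(np.degrees(np.arctan2(v[1],v[0])));v=f[0]-f[1];print(np.degrees(np.arctan2(v[1],v[0]))-90,np.hypot(*v[:2]))
print('pepper',onz(a,237,226,.16),'cup',onz(a,343,236,.055),'cuphandle',onz(a,342,202,.05))
E
```

```text
mill [ 0.5395 -0.3251  0.122 ]
fin [ 0.4852 -0.38    0.16  ] 0.07717711937256393 -134.64287665379078
mark [ 0.4452 -0.2878  0.11  ] 0.10137207203667344 158.42472168392308
dish [[ 0.7038  0.0669  0.044 ]
 [ 0.7069 -0.0408  0.044 ]
 [ 0.4861 -0.0535  0.022 ]
 [ 0.4817  0.0556  0.022 ]] [0.5946 0.0071 0.033 ]
0.22174764033315733 3.114020163196921
w [0.6638 0.0346]
w [0.6273 0.0313]
w [ 0.6267 -0.0141]
w [0.592  0.0345]
w [ 0.593 -0.025]
mat [[0.6156 0.3972]
 [0.5974 0.2692]
 [0.4409 0.2903]
 [0.4568 0.4204]] [0.5276 0.3443 0.004 ]
scoop front [array([0.5786, 0.3782, 0.01  ]), array([0.5409, 0.2977, 0.01  ])] handle end [0.4419 0.3952 0.094 ] [0.4952 0.3701 0.034 ]
-25.27212473241241
-25.10903377105403 0.08890156994139799
pepper [0.5141 0.1603 0.16  ] cup [ 0.4938 -0.1639  0.055 ] cuphandle [ 0.6019 -0.1604  0.05  ]
```

>>> step_arm([
  {"x": 0.09,"y": -2.0,"gripper": 4},
  {"x": 0.09,"y": -3.46},
  {"x": 0.09,"y": -3.46},
  {"x": 0.09,"y": -3.46},
  {"x": 0.09,"y": -3.46},
  {"x": 0.09,"y": -3.46},
  {"x": 0.09,"y": -3.46},
  {"x": 0.09,"y": -3.46},
  {"wz": -0.11},
  {"wz": -0.11},
  {"wz": -0.11},
  {},
])

```text
invalid input at $.increments[0]: expected keys x, y, z, wx, wy, wz, gripper
```

```bash
python3 - <<'E'
from h import *
np.set_printoptions(precision=4,suppress=True)
w=shot('wrist','w1.png');s=env.observe();print(s['time_s'],s['position'],s['tool_rot'],s['q'],s['ft_force'],env.tips_ahead)
a=np.radians(-134.6);C=np.array([.5395,-.3251,.122])
P=[C+[.063*np.cos(a),.063*np.sin(a),.038],C+[.093*np.cos(a),.093*np.sin(a),.038],C]
print(proj(w,P),ray(w,280,210))
i=w['color'].copy()
for p in proj(w,P):cv2.circle(i,tuple(int(v) for v in p),4,(0,0,255),1)
t=np.linspace(0,6.28,40)
for p in proj(w,[C+[.0745*np.cos(x),.0745*np.sin(x),0] for x in t]):cv2.circle(i,tuple(int(v) for v in p),2,(0,255,0),-1)
cv2.imwrite('pics/w1o.png',i)
E
```

```text
0.2 [ 0.2465 -0.4916  0.4044] [[ 0.4483 -0.8939 -0.0002]
 [-0.8939 -0.4483  0.0008]
 [-0.0008 -0.0002 -1.    ]] [-75.7027  21.8254  74.364   -0.0006  83.8578 -12.3349] [ 0.4638 -0.2159 -0.835 ] 0.1734
[[ 285.4584 -425.6165]
 [ 307.5423 -330.8888]
 [ 241.0496 -496.1232]] (array([ 0.3082, -0.4608,  0.3747]), array([-0.25  , -0.1292, -0.9596]))
```

View pics/w1o.png

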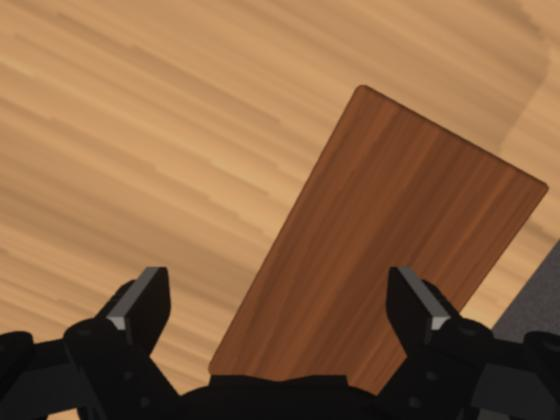

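The move was refused because every row needs all seven keys. The wrist picture shows only the cutting board and the open jaws. Resending the full rows.

>>> step_arm([
  {"x": 0.09,"y": -2.0,"z": 0,"wx": 0,"wy": 0,"wz": 0,"gripper": 4},
  {"x": 0.09,"y": -3.46,"z": 0,"wx": 0,"wy": 0,"wz": 0,"gripper": 4},
  {"x": 0.09,"y": -3.46,"z": 0,"wx": 0,"wy": 0,"wz": 0,"gripper": 4},
  {"x": 0.09,"y": -3.46,"z": 0,"wx": 0,"wy": 0,"wz": 0,"gripper": 4},
  {"x": 0.09,"y": -3.46,"z": 0,"wx": 0,"wy": 0,"wz": 0,"gripper": 4},
  {"x": 0.09,"y": -3.46,"z": 0,"wx": 0,"wy": 0,"wz": 0,"gripper": 4},
  {"x": 0.09,"y": -3.46,"z": 0,"wx": 0,"wy": 0,"wz": 0,"gripper": 4},
  {"x": 0.09,"y": -3.46,"z": 0,"wx": 0,"wy": 0,"wz": 0,"gripper": 4},
  {"x": 0,"y": 0,"z": 0,"wx": 0,"wy": 0,"wz": -0.11,"gripper": 4},
  {"x": 0,"y": 0,"z": 0,"wx": 0,"wy": 0,"wz": -0.11,"gripper": 4},
  {"x": 0,"y": 0,"z": 0,"wx": 0,"wy": 0,"wz": -0.11,"gripper": 4},
  {"x": 0,"y": 0,"z": 0,"wx": 0,"wy": 0,"wz": 0,"gripper": 4},
])

```text
time_s: 1.4
position: [0.4842, -0.3805, 0.4044]
tool_rot: [[0.715, -0.7, -0.0], [-0.7, -0.715, 0.0], [-0.001, -0.0, -1.0]]
ft_force: [0.4, -0.0, -0.1]
grip_width: 0.04
```

```bash
python3 - <<'E'
from h import *
np.set_printoptions(precision=4,suppress=True)
w=shot('wrist','w1.png');s=env.observe();print(s['time_s'],s['position'],s['tool_rot'],s['q'],s['ft_force'],s['grip_width'])
a=np.radians(-134.6);C=np.array([.5395,-.3251,.122])
P=[C+[.063*np.cos(a),.063*np.sin(a),.038],C+[.093*np.cos(a),.093*np.sin(a),.038],C]
print(proj(w,P))
i=w['color'].copy()
for p in proj(w,P):cv2.circle(i,tuple(int(v) for v in p),4,(0,0,255),1)
t=np.linspace(0,6.28,40)
for p in proj(w,[C+[.0745*np.cos(x),.0745*np.sin(x),0] for x in t]):cv2.circle(i,tuple(int(v) for v in p),2,(0,255,0),-1)
cv2.imwrite('pics/w1o.png',i)
E
```

```text
1.45 [ 0.4842 -0.3805  0.4045] [[ 0.7121 -0.7021 -0.0003]
 [-0.7021 -0.7121  0.0003]
 [-0.0005 -0.     -1.    ]] [-49.1666  28.5728  63.0979   0.      88.3556  -4.5721] [ 0.5944 -0.3663 -0.0817] 0.04014103272182055
[[279.6416 195.2956]
 [279.4266 241.6582]
 [279.8777  88.4108]]
```

View pics/w1o.png

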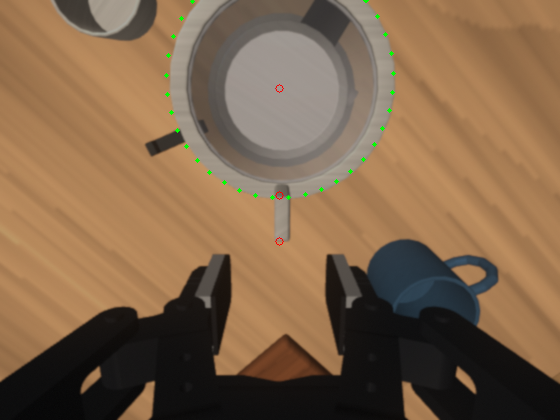

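The picture confirms the estimate: the fin is centred between the jaws at (283,215), the overlaid ring matches, and the mark is at (165,142). Descend and grip.

>>> step_arm([
  {"x": 0.1,"y": 0,"z": 2.6,"wx": 0,"wy": 0,"wz": 0,"gripper": 4},
  {"x": 0.1,"y": 0,"z": 2.6,"wx": 0,"wy": 0,"wz": 0,"gripper": 4},
  {"x": 0,"y": 0,"z": 2.6,"wx": 0,"wy": 0,"wz": 0,"gripper": 4},
  {"x": 0,"y": 0,"z": 2.4,"wx": 0,"wy": 0,"wz": 0,"gripper": 4},
  {"x": 0,"y": 0,"z": 0,"wx": 0,"wy": 0,"wz": 0,"gripper": 0.5},
  {"x": 0,"y": 0,"z": 0,"wx": 0,"wy": 0,"wz": 0,"gripper": 0.5},
  {"x": 0,"y": 0,"z": 0,"wx": 0,"wy": 0,"wz": 0,"gripper": 0.5},
  {"x": 0,"y": 0,"z": 0,"wx": 0,"wy": 0,"wz": 0,"gripper": 0.5},
  {"x": 0,"y": 0,"z": 0,"wx": 0,"wy": 0,"wz": 0,"gripper": 0.5},
], newtons=30)

```text
time_s: 2.35
position: [0.4856, -0.382, 0.3036]
tool_rot: [[0.713, -0.701, 0.001], [-0.701, -0.713, -0.001], [0.002, 0.0, -1.0]]
ft_force: [0.1, -0.9, -0.4]
grip_width: 0.0097
```

>>> step_arm([
  {"x": -0.39,"y": -0.01,"z": 0,"wx": 0,"wy": 0,"wz": 0.05,"gripper": 0.5},
  {"x": -0.78,"y": -0.04,"z": 0,"wx": 0,"wy": 0,"wz": 0.1,"gripper": 0.5},
  {"x": -0.78,"y": -0.04,"z": 0,"wx": 0,"wy": 0,"wz": 0.1,"gripper": 0.5},
  {"x": -0.78,"y": -0.04,"z": 0,"wx": 0,"wy": 0,"wz": 0.1,"gripper": 0.5},
  {"x": -0.78,"y": -0.04,"z": 0,"wx": 0,"wy": 0,"wz": 0.1,"gripper": 0.5},
  {"x": -0.78,"y": -0.04,"z": 0,"wx": 0,"wy": 0,"wz": 0.1,"gripper": 0.5},
  {"x": -0.78,"y": -0.04,"z": 0,"wx": 0,"wy": 0,"wz": 0.1,"gripper": 0.5},
  {"x": -0.78,"y": -0.04,"z": 0,"wx": 0,"wy": 0,"wz": 0.1,"gripper": 0.5},
  {"x": -0.78,"y": -0.04,"z": 0,"wx": 0,"wy": 0,"wz": 0.1,"gripper": 0.5},
  {"x": -0.78,"y": -0.04,"z": 0,"wx": 0,"wy": 0,"wz": 0.1,"gripper": 0.5},
  {"x": -0.78,"y": -0.04,"z": 0,"wx": 0,"wy": 0,"wz": 0.1,"gripper": 0.5},
  {"x": -0.78,"y": -0.04,"z": 0,"wx": 0,"wy": 0,"wz": 0.1,"gripper": 0.5},
  {"x": 0,"y": 0,"z": 0,"wx": 0,"wy": 0,"wz": 0,"gripper": 0.5},
])

```text
time_s: 3.65
position: [0.4673, -0.2987, 0.3036]
tool_rot: [[-0.348, -0.937, 0.001], [-0.937, 0.348, -0.002], [0.001, -0.002, -1.0]]
ft_force: [-1.0, -1.6, 1.2]
grip_width: 0.0093
```

>>> step_arm([
  {"x": -0.16,"y": 0,"z": 0,"wx": 0,"wy": 0,"wz": 0.02,"gripper": 0.5},
  {"x": -0.16,"y": 0,"z": 0,"wx": 0,"wy": 0,"wz": 0.02,"gripper": 0.5},
  {"x": -0.16,"y": 0,"z": 0,"wx": 0,"wy": 0,"wz": 0.02,"gripper": 0.5},
  {"x": 0,"y": 0,"z": 0,"wx": 0,"wy": 0,"wz": 0,"gripper": 0.5},
])

```text
time_s: 4.05
position: [0.4682, -0.2967, 0.3036]
tool_rot: [[-0.402, -0.916, -0.001], [-0.916, 0.402, -0.007], [0.007, -0.001, -1.0]]
ft_force: [-8.9, -14.3, 2.7]
grip_width: 0.0093
```

Blocked at about 1.2 rad with a 17 N reaction, so the ring is home. Release, rise, and travel to the scoop.

>>> step_arm([
  {"x": 0.1,"y": 0,"z": 0,"wx": 0,"wy": 0,"wz": 0,"gripper": 4},
  {"x": 0,"y": 0,"z": 0,"wx": 0,"wy": 0,"wz": 0,"gripper": 4},
  {"x": 0,"y": 0,"z": 0,"wx": 0,"wy": 0,"wz": 0,"gripper": 4},
  {"x": 0,"y": 0,"z": 0,"wx": 0,"wy": 0,"wz": 0,"gripper": 4},
  {"x": 0,"y": 0,"z": -1.5,"wx": 0,"wy": 0,"wz": 0,"gripper": 4},
  {"x": 0,"y": 0,"z": -3,"wx": 0,"wy": 0,"wz": 0,"gripper": 4},
  {"x": 0,"y": 0,"z": -4,"wx": 0,"wy": 0,"wz": 0,"gripper": 4},
  {"x": 0,"y": 0,"z": -3,"wx": 0,"wy": 0,"wz": 0,"gripper": 4},
])

```text
time_s: 4.85
position: [0.4685, -0.2951, 0.42]
tool_rot: [[-0.403, -0.915, 0.001], [-0.915, 0.403, -0.001], [0.0, -0.001, -1.0]]
ft_force: [0.5, 0.4, -0.4]
grip_width: 0.04
```

>>> step_arm([
  {"x": -1.5,"y": 0.9,"z": 0,"wx": 0,"wy": 0,"wz": 0,"gripper": 4},
  {"x": -3.2,"y": 1.8,"z": 0,"wx": 0,"wy": 0,"wz": 0,"gripper": 4},
  {"x": -3.2,"y": 1.8,"z": 0,"wx": 0,"wy": 0,"wz": 0,"gripper": 4},
  {"x": -3.2,"y": 1.8,"z": 0,"wx": 0,"wy": 0,"wz": 0,"gripper": 4},
  {"x": -3.2,"y": 1.8,"z": 0,"wx": 0,"wy": 0,"wz": 0,"gripper": 4},
  {"x": -3.2,"y": 1.8,"z": 0,"wx": 0,"wy": 0,"wz": 0,"gripper": 4},
  {"x": -3.2,"y": 1.8,"z": 0,"wx": 0,"wy": 0,"wz": 0,"gripper": 4},
  {"x": -3.2,"y": 1.8,"z": 0,"wx": 0,"wy": 0,"wz": 0,"gripper": 4},
  {"x": -3.2,"y": 1.8,"z": 0,"wx": 0,"wy": 0,"wz": 0,"gripper": 4},
  {"x": -3.2,"y": 1.8,"z": 0,"wx": 0,"wy": 0,"wz": 0,"gripper": 4},
  {"x": -3.2,"y": 1.8,"z": 0,"wx": 0,"wy": 0,"wz": 0,"gripper": 4},
  {"x": -3.2,"y": 1.8,"z": 0,"wx": 0,"wy": 0,"wz": 0,"gripper": 4},
  {"x": -3.2,"y": 1.8,"z": 0,"wx": 0,"wy": 0,"wz": 0,"gripper": 4},
  {"x": -3.2,"y": 1.8,"z": 0,"wx": 0,"wy": 0,"wz": 0,"gripper": 4},
  {"x": -3.2,"y": 1.8,"z": 0,"wx": 0,"wy": 0,"wz": 0,"gripper": 4},
  {"x": -3.2,"y": 1.8,"z": 0,"wx": 0,"wy": 0,"wz": 0,"gripper": 4},
  {"x": -3.2,"y": 1.8,"z": 0,"wx": 0,"wy": 0,"wz": 0,"gripper": 4},
  {"x": -3.2,"y": 1.8,"z": 0,"wx": 0,"wy": 0,"wz": 0,"gripper": 4},
  {"x": -3.2,"y": 1.8,"z": 0,"wx": 0,"wy": 0,"wz": 0,"gripper": 4},
  {"x": -2.9,"y": 1.7,"z": 0,"wx": 0,"wy": 0,"wz": 0,"gripper": 4},
])

```text
time_s: 6.85
position: [0.3977, 0.4149, 0.4176]
tool_rot: [[-0.403, -0.915, -0.0], [-0.915, 0.403, 0.0], [0.0, 0.0, -1.0]]
ft_force: [0.1, -0.7, 0.3]
grip_width: 0.0402
```

>>> step_arm([
  {"x": 0,"y": 0,"z": 0,"wx": 0,"wy": 0,"wz": -0.149,"gripper": 4},
  {"x": 0,"y": 0,"z": 0,"wx": 0,"wy": 0,"wz": -0.149,"gripper": 4},
  {"x": 0,"y": 0,"z": 0,"wx": 0,"wy": 0,"wz": -0.149,"gripper": 4},
  {"x": 0,"y": 0,"z": 0,"wx": 0,"wy": 0,"wz": -0.149,"gripper": 4},
  {"x": 0,"y": 0,"z": 0,"wx": 0,"wy": 0,"wz": -0.149,"gripper": 4},
  {"x": 0,"y": 0,"z": 0,"wx": 0,"wy": 0,"wz": -0.149,"gripper": 4},
  {"x": 0,"y": 0,"z": 0,"wx": 0,"wy": 0,"wz": -0.149,"gripper": 4},
  {"x": 0,"y": 0,"z": 0,"wx": 0,"wy": 0,"wz": -0.149,"gripper": 4},
  {"x": 0,"y": 0,"z": 0,"wx": 0,"wy": 0,"wz": -0.149,"gripper": 4},
  {"x": 0,"y": 0,"z": 0,"wx": 0,"wy": 0,"wz": -0.149,"gripper": 4},
  {"x": 0,"y": 0,"z": 0,"wx": 0,"wy": 0,"wz": -0.149,"gripper": 4},
  {"x": 0,"y": 0,"z": 0,"wx": 0,"wy": 0,"wz": -0.149,"gripper": 4},
  {"x": 0,"y": 0,"z": 0,"wx": 0,"wy": 0,"wz": -0.149,"gripper": 4},
  {"x": 0,"y": 0,"z": 0,"wx": 0,"wy": 0,"wz": -0.149,"gripper": 4},
  {"x": 0,"y": 0,"z": 0,"wx": 0,"wy": 0,"wz": -0.149,"gripper": 4},
  {"x": 0,"y": 0,"z": 0,"wx": 0,"wy": 0,"wz": -0.149,"gripper": 4},
  {"x": 0,"y": 0,"z": 0,"wx": 0,"wy": 0,"wz": -0.149,"gripper": 4},
  {"x": 0,"y": 0,"z": 0,"wx": 0,"wy": 0,"wz": -0.149,"gripper": 4},
  {"x": 0,"y": 0,"z": 0,"wx": 0,"wy": 0,"wz": -0.149,"gripper": 4},
  {"x": 0,"y": 0,"z": 0,"wx": 0,"wy": 0,"wz": -0.149,"gripper": 4},
])

```text
time_s: 8.85
position: [0.3981, 0.4132, 0.4176]
tool_rot: [[0.54, 0.842, -0.0], [0.842, -0.54, 0.0], [-0.0, -0.0, -1.0]]
ft_force: [-0.0, 0.0, -0.1]
grip_width: 0.0401
```

>>> step_arm([
  {"x": 0,"y": 0,"z": 2.5,"wx": 0,"wy": 0,"wz": -0.13,"gripper": 4},
  {"x": 0,"y": 0,"z": 2.5,"wx": 0,"wy": 0,"wz": 0,"gripper": 4},
  {"x": 0,"y": 0,"z": 2.5,"wx": 0,"wy": 0,"wz": 0,"gripper": 4},
  {"x": 0.1,"y": -0.75,"z": 2.5,"wx": -0.15,"wy": 0,"wz": 0,"gripper": 4},
  {"x": 0,"y": 0,"z": 0,"wx": -0.15,"wy": 0,"wz": 0,"gripper": 4},
  {"x": 0,"y": 0,"z": 0,"wx": 0,"wy": 0,"wz": 0,"gripper": 4},
])

```text
time_s: 9.45
position: [0.3912, 0.4177, 0.3171]
tool_rot: [[0.43, 0.862, 0.267], [0.903, -0.411, -0.129], [-0.001, 0.296, -0.955]]
ft_force: [-0.6, -0.4, -0.4]
grip_width: 0.04
```

```bash
python3 - <<'E'
from h import *
np.set_printoptions(precision=4,suppress=True)
w=shot('wrist','w2.png');s=env.observe();print(s['time_s'],s['position'],s['tool_rot'],s['q'])
y=np.radians(-25.2);O=np.array([.5236,.355,.004]);c,n=np.cos(y),np.sin(y)
f=lambda p:O+[c*p[0]-n*p[1],n*p[0]+c*p[1],p[2]]
P=[f(p) for p in((-.0705,0,.0655),(-.093,0,.09),(-.038,0,.03),(-.04,.045,.034),(-.04,-.045,.034),(.04,-.045,0),(.04,.045,0))]
i=w['color'].copy()
for p in proj(w,P):cv2.circle(i,tuple(int(v) for v in p),4,(0,0,255),1)
cv2.imwrite('pics/w2o.png',i)
G=P[0]
R=np.array(s['tool_rot']);t=np.array(s['position'])
print('grip in tool frame cm',R.T@(G-t)*100)
E
```

```text
9.5 [0.3915 0.4176 0.3177] [[ 0.4311  0.8629  0.2638]
 [ 0.9023 -0.4122 -0.1263]
 [-0.0003  0.2925 -0.9563]] [ 37.2361  27.918   80.1135 -16.6876  64.9748 -21.0555]
grip in tool frame cm [ 0.0087 -0.0202 25.9531]
```

View pics/w2o.png

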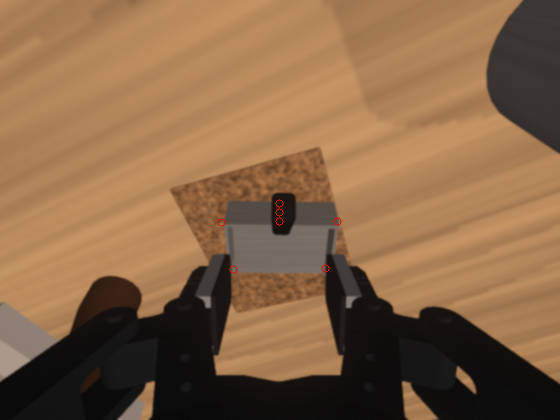

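The overlay agrees with the picture within 2 mm: handle at (284,213) against a predicted (279,213), and the bin corners match. Descend and grip.

>>> step_arm([
  {"x": 0.15,"y": 0,"z": 2.6,"wx": 0,"wy": 0,"wz": 0,"gripper": 4},
  {"x": 0,"y": 0,"z": 2.6,"wx": 0,"wy": 0,"wz": 0,"gripper": 4},
  {"x": 0,"y": 0,"z": 2.6,"wx": 0,"wy": 0,"wz": 0,"gripper": 4},
  {"x": 0,"y": 0,"z": 2.5,"wx": 0,"wy": 0,"wz": 0,"gripper": 4},
  {"x": 0,"y": 0,"z": 0,"wx": 0,"wy": 0,"wz": 0,"gripper": 0.8},
  {"x": 0,"y": 0,"z": 0,"wx": 0,"wy": 0,"wz": 0,"gripper": 0.8},
  {"x": 0,"y": 0,"z": 0,"wx": 0,"wy": 0,"wz": 0,"gripper": 0.8},
  {"x": 0,"y": 0,"z": 0,"wx": 0,"wy": 0,"wz": 0,"gripper": 0.8},
  {"x": 0,"y": 0,"z": 0,"wx": 0,"wy": 0,"wz": 0,"gripper": 0.8},
  {"x": 0,"y": 0,"z": 0,"wx": 0,"wy": 0,"wz": 0,"gripper": 0.8},
], newtons=90)

```text
time_s: 10.5
position: [0.42, 0.4056, 0.2199]
tool_rot: [[0.432, 0.861, 0.267], [0.902, -0.413, -0.127], [0.001, 0.296, -0.955]]
ft_force: [-1.7, 0.6, 1.7]
grip_width: 0.0131
```

```bash
python3 - <<'E'
from h import *
np.set_printoptions(precision=4,suppress=True)
s=env.observe();print(s['position'],s['tool_rot'],s['ft_force'],s['wrist_torque'])
E
```

```text
[0.42   0.4056 0.2199] [[ 0.4319  0.8615  0.267 ]
 [ 0.9019 -0.4129 -0.127 ]
 [ 0.0009  0.2957 -0.9553]] [-1.688   0.6144  1.6711] [0.077  0.3217 0.001 ]
```

```bash
cat > plan.py <<'E'
from h import *
import json
from scipy.spatial.transform import Rotation as Ro
np.set_printoptions(precision=4,suppress=True)
# scoop in tool, from the grasp on the mat
R0=np.array([[.4319,.8615,.267],[.9019,-.4129,-.127],[.0009,.2957,-.9553]]);p0=np.array([.42,.4056,.2199])
RS=R0.T@Ro.from_euler('z',-25.6,degrees=True).as_matrix()
LIP=R0.T@(np.array([.5242,.3564,.004])+.04*np.array([np.cos(np.radians(-25.6)),np.sin(np.radians(-25.6)),0])-p0)
D=np.array([.592,.0069,0]);DY=3.1;c,s=np.cos(np.radians(DY)),np.sin(np.radians(DY))
def dish(x,y,z): return D+[c*x-s*y,s*x+c*y,z]
def tool(lip,yaw,pitch):
    R=Ro.from_euler('ZY',[yaw,pitch],degrees=True).as_matrix()@RS.T
    return R,np.array(lip)-R@LIP
def state(R,p):
    S=R@RS; e=Ro.from_matrix(S).as_euler('ZYX',degrees=True); return p+R@LIP,e[0],e[1]
def go(keys,grip=0.8,start=None):
    if start is None:
        o=env.observe();R,p=np.array(o['tool_rot']),np.array(o['position'])
    else: R,p=start
    R=Ro.from_matrix(R).as_matrix()
    l,y,pi=state(R,p);print('now lip',l,'yaw',y,'pitch',pi)
    rows=[]
    for L,Y,P,n in keys:
        for k in range(1,n+1):
            a=k/n;Rt,pt=tool(l+a*(np.array(L)-l),y+a*(Y-y),pi+a*(P-pi))
            d=np.round(R.T@(pt-p)*100,2);w=np.round(Ro.from_matrix(R.T@Rt).as_rotvec(),3)
            rows.append(list(d)+list(w))
            p=p+R@d/100;R=R@Ro.from_rotvec(w).as_matrix()
        l,y,pi=np.array(L),Y,P
    for i in range(0,len(rows),20):print(json.dumps([dict(zip(['x','y','z','wx','wy','wz'],[float(v)+0. for v in r]),gripper=grip) for r in rows[i:i+20]]))
    print('end',p)
    return R,p
E
python3 - <<'E'
from plan import *
o=env.observe();l,y,pi=state(np.array(o['tool_rot']),np.array(o['position']))
up=l+[0,0,.22]
go([(l+[0,0,.02],y,pi,3),(up,y,pi-3,6),(dish(-.035,0,.2),DY,12,13)])
a=cv2.imread('pics/top0.png')
h=cv2.cvtColor(a,cv2.COLOR_BGR2HSV)[165:245,262:316]
m=((h[...,1]<60)&(h[...,2]>110)).astype(np.uint8)
k,_=cv2.findContours(m,0,1);k=max(k,key=cv2.contourArea)+[262,165]
print(cv2.contourArea(k),cv2.boxPoints(cv2.minAreaRect(k)))
d=shot('top')
for r in (185,200,215,230):
    xs=np.where(m[r-165])[0]+262;print(r,onz(d,xs.min(),r+.5,.034)[:2],onz(d,xs.max()+1,r+.5,.034)[:2])
E
```

```text
now lip [0.5602 0.3391 0.004 ] yaw -25.599461787663202 pitch -0.0011169746243154303
[{"x": 0.0, "y": 0.2, "z": -0.64, "wx": 0.0, "wy": 0.0, "wz": 0.0, "gripper": 0.8}, {"x": 0.0, "y": 0.19, "z": -0.63, "wx": 0.0, "wy": 0.0, "wz": 0.0, "gripper": 0.8}, {"x": 0.0, "y": 0.2, "z": -0.64, "wx": 0.0, "wy": 0.0, "wz": 0.0, "gripper": 0.8}, {"x": 0.01, "y": 0.77, "z": -3.11, "wx": -0.009, "wy": 0.0, "wz": 0.0, "gripper": 0.8}, {"x": 0.0, "y": 0.79, "z": -3.1, "wx": -0.008, "wy": 0.0, "wz": 0.0, "gripper": 0.8}, {"x": 0.0, "y": 0.82, "z": -3.09, "wx": -0.009, "wy": 0.0, "wz": 0.0, "gripper": 0.8}, {"x": 0.0, "y": 0.85, "z": -3.09, "wx": -0.009, "wy": 0.0, "wz": 0.0, "gripper": 0.8}, {"x": 0.01, "y": 0.88, "z": -3.07, "wx": -0.009, "wy": 0.0, "wz": 0.0, "gripper": 0.8}, {"x": 0.0, "y": 0.9, "z": -3.06, "wx": -0.008, "wy": 0.0, "wz": 0.0, "gripper": 0.8}, {"x": -2.95, "y": 1.48, "z": 0.38, "wx": 0.02, "wy": 0.013, "wz": -0.036, "gripper": 0.8}, {"x": -2.98, "y": 1.41, "z": 0.34, "wx": 0.02, "wy": 0.012, "wz": -0.037, "gripper": 0.8}, {"x": -3.0, "y": 1.33, "z": 0.29, "wx": 0.02, "wy": 0.012, "w
[... 510 characters left out ...]
0.07, "wx": 0.02, "wy": 0.007, "wz": -0.037, "gripper": 0.8}, {"x": -3.02, "y": 0.72, "z": 0.06, "wx": 0.02, "wy": 0.006, "wz": -0.038, "gripper": 0.8}, {"x": -3.02, "y": 0.62, "z": 0.04, "wx": 0.021, "wy": 0.005, "wz": -0.039, "gripper": 0.8}]
[{"x": -3.0, "y": 0.53, "z": 0.02, "wx": 0.02, "wy": 0.005, "wz": -0.038, "gripper": 0.8}, {"x": -2.98, "y": 0.44, "z": 0.01, "wx": 0.02, "wy": 0.004, "wz": -0.038, "gripper": 0.8}]
end [ 0.4503 -0.0014  0.4434]
2320.0 [[270.1901 168.7524]
 [304.4952 167.3802]
 [307.3195 237.9872]
 [273.0143 239.3594]]
185 [0.6531 0.0637] [ 0.6549 -0.0457]
200 [0.6046 0.0627] [ 0.6064 -0.0463]
215 [0.5564 0.0586] [ 0.5582 -0.0502]
230 [0.5084 0.0576] [ 0.5103 -0.0541]
```

>>> step_arm([
  {"x": 0.0,"y": 0.2,"z": -0.64,"wx": 0.0,"wy": 0.0,"wz": 0.0,"gripper": 0.8},
  {"x": 0.0,"y": 0.19,"z": -0.63,"wx": 0.0,"wy": 0.0,"wz": 0.0,"gripper": 0.8},
  {"x": 0.0,"y": 0.2,"z": -0.64,"wx": 0.0,"wy": 0.0,"wz": 0.0,"gripper": 0.8},
  {"x": 0.01,"y": 0.77,"z": -3.11,"wx": -0.009,"wy": 0.0,"wz": 0.0,"gripper": 0.8},
  {"x": 0.0,"y": 0.79,"z": -3.1,"wx": -0.008,"wy": 0.0,"wz": 0.0,"gripper": 0.8},
  {"x": 0.0,"y": 0.82,"z": -3.09,"wx": -0.009,"wy": 0.0,"wz": 0.0,"gripper": 0.8},
  {"x": 0.0,"y": 0.85,"z": -3.09,"wx": -0.009,"wy": 0.0,"wz": 0.0,"gripper": 0.8},
  {"x": 0.01,"y": 0.88,"z": -3.07,"wx": -0.009,"wy": 0.0,"wz": 0.0,"gripper": 0.8},
  {"x": 0.0,"y": 0.9,"z": -3.06,"wx": -0.008,"wy": 0.0,"wz": 0.0,"gripper": 0.8},
  {"x": -2.95,"y": 1.48,"z": 0.38,"wx": 0.02,"wy": 0.013,"wz": -0.036,"gripper": 0.8},
  {"x": -2.98,"y": 1.41,"z": 0.34,"wx": 0.02,"wy": 0.012,"wz": -0.037,"gripper": 0.8},
  {"x": -3.0,"y": 1.33,"z": 0.29,"wx": 0.02,"wy": 0.012,"wz": -0.037,"gripper": 0.8},
  {"x": -3.01,"y": 1.24,"z": 0.25,"wx": 0.02,"wy": 0.01,"wz": -0.037,"gripper": 0.8},
  {"x": -3.02,"y": 1.17,"z": 0.21,"wx": 0.02,"wy": 0.01,"wz": -0.037,"gripper": 0.8},
  {"x": -3.04,"y": 1.08,"z": 0.17,"wx": 0.021,"wy": 0.01,"wz": -0.037,"gripper": 0.8},
  {"x": -3.03,"y": 0.99,"z": 0.13,"wx": 0.02,"wy": 0.008,"wz": -0.038,"gripper": 0.8},
  {"x": -3.04,"y": 0.9,"z": 0.11,"wx": 0.02,"wy": 0.008,"wz": -0.038,"gripper": 0.8},
  {"x": -3.04,"y": 0.81,"z": 0.07,"wx": 0.02,"wy": 0.007,"wz": -0.037,"gripper": 0.8},
  {"x": -3.02,"y": 0.72,"z": 0.06,"wx": 0.02,"wy": 0.006,"wz": -0.038,"gripper": 0.8},
  {"x": -3.02,"y": 0.62,"z": 0.04,"wx": 0.021,"wy": 0.005,"wz": -0.039,"gripper": 0.8},
])

```text
time_s: 12.55
position: [0.4406, 0.0572, 0.4429]
tool_rot: [[0.021, 0.991, 0.13], [1.0, -0.021, -0.003], [-0.0, 0.13, -0.992]]
ft_force: [-1.0, -0.0, -1.5]
grip_width: 0.0131
```

>>> step_arm([
  {"x": -3.0,"y": 0.53,"z": 0.02,"wx": 0.02,"wy": 0.005,"wz": -0.038,"gripper": 0.8},
  {"x": -2.98,"y": 0.44,"z": 0.01,"wx": 0.02,"wy": 0.004,"wz": -0.038,"gripper": 0.8},
  {"x": 0,"y": 0,"z": 0,"wx": 0,"wy": 0,"wz": 0,"gripper": 0.8},
  {"x": 0,"y": 0,"z": 0,"wx": 0,"wy": 0,"wz": 0,"gripper": 0.8},
])

```text
time_s: 12.95
position: [0.4503, -0.0017, 0.4434]
tool_rot: [[-0.052, 0.995, 0.09], [0.999, 0.052, 0.005], [0.001, 0.09, -0.996]]
ft_force: [-1.1, -0.0, -1.8]
grip_width: 0.0128
```

```bash
sed -i 's/.592,.0069/.592,.0060/' plan.py; cat > ov.py <<'E'
from plan import *
# overlay predicted scoop corners on top and scene views
import sys
def ov(fn):
    o=env.observe();R,p=np.array(o['tool_rot']),np.array(o['position']);S=R@RS;l=p+R@LIP
    print('t',o['time_s'],'lip',l,'yaw,pitch,roll',Ro.from_matrix(S).as_euler('ZYX',degrees=True),'F',o['ft_force'],'grip',o['grip_width'])
    P=[l+S@np.array(q) for q in((0,-.045,0),(0,.045,0),(-.08,.045,.034),(-.08,-.045,.034),(-.133,0,.09))]
    out=[]
    for n in('top','scene'):
        d=shot(n);i=d['color'].copy();q=proj(d,P);k=3 if n=='top' else 4
        i=cv2.resize(i,None,fx=k,fy=k,interpolation=cv2.INTER_CUBIC)
        for u in q:cv2.circle(i,tuple(int(v) for v in (u+.5)*k),3,(0,0,255),1)
        m=(q[:4].mean(0)*k).astype(int);x=max(0,min(m[0]-200,i.shape[1]-400));y=max(0,min(m[1]-200,i.shape[0]-400));out.append(i[y:y+400,x:x+400])
    cv2.imwrite('pics/'+fn,np.hstack(out))
if __name__=='__main__': ov(sys.argv[1])
E
python3 ov.py o1.png
```

```text
t 12.95 lip [0.557  0.0045 0.1999] yaw,pitch,roll [ 2.9903 12.0208 -0.0193] F [-1.065  -0.0346 -1.8411] grip 0.012845752795105756
```

View pics/o1.png

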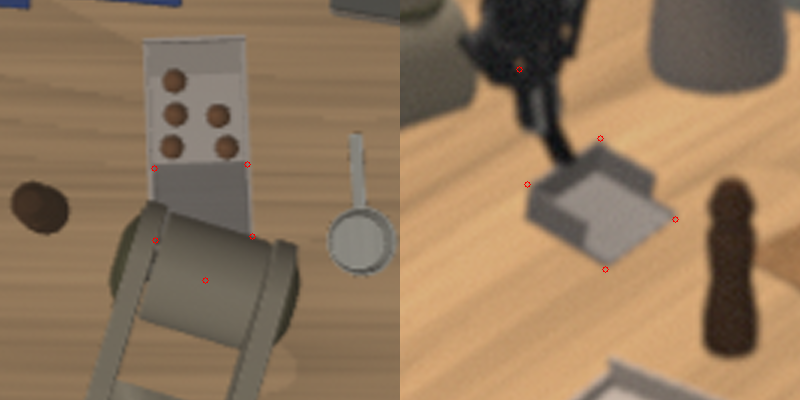

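The scoop hangs as predicted at the back. Its front edge is about 2–3 mm higher than predicted (scene (608,263) against (605,269)), so its nose is roughly 2–3° higher. It is laterally centred on the dish.

```bash
python3 - <<'E'
from plan import *
go([(dish(-.037,0,.05),DY,20,6),(dish(-.037,0,.010),DY,20,4)])
E
```

```text
now lip [0.5569 0.0056 0.1999] yaw 3.108866094581689 pitch 12.01901822217551
[{"x": -0.03, "y": 0.33, "z": 2.3, "wx": 0.023, "wy": 0.0, "wz": 0.0, "gripper": 0.8}, {"x": -0.03, "y": 0.39, "z": 2.3, "wx": 0.023, "wy": 0.0, "wz": 0.0, "gripper": 0.8}, {"x": -0.03, "y": 0.44, "z": 2.3, "wx": 0.024, "wy": 0.0, "wz": 0.0, "gripper": 0.8}, {"x": -0.02, "y": 0.51, "z": 2.31, "wx": 0.023, "wy": 0.0, "wz": 0.0, "gripper": 0.8}, {"x": -0.03, "y": 0.56, "z": 2.31, "wx": 0.023, "wy": 0.0, "wz": 0.0, "gripper": 0.8}, {"x": -0.03, "y": 0.62, "z": 2.31, "wx": 0.023, "wy": 0.0, "wz": 0.0, "gripper": 0.8}, {"x": 0.0, "y": 0.05, "z": 0.99, "wx": 0.0, "wy": 0.0, "wz": 0.0, "gripper": 0.8}, {"x": 0.0, "y": 0.05, "z": 1.0, "wx": 0.0, "wy": 0.0, "wz": 0.0, "gripper": 0.8}, {"x": 0.0, "y": 0.05, "z": 1.0, "wx": 0.0, "wy": 0.0, "wz": 0.0, "gripper": 0.8}, {"x": 0.0, "y": 0.05, "z": 1.0, "wx": 0.0, "wy": 0.0, "wz": 0.0, "gripper": 0.8}]
end [ 0.4832 -0.0005  0.266 ]
```

>>> step_arm([
  {"x": -0.03,"y": 0.33,"z": 2.3,"wx": 0.023,"wy": 0.0,"wz": 0.0,"gripper": 0.8},
  {"x": -0.03,"y": 0.39,"z": 2.3,"wx": 0.023,"wy": 0.0,"wz": 0.0,"gripper": 0.8},
  {"x": -0.03,"y": 0.44,"z": 2.3,"wx": 0.024,"wy": 0.0,"wz": 0.0,"gripper": 0.8},
  {"x": -0.02,"y": 0.51,"z": 2.31,"wx": 0.023,"wy": 0.0,"wz": 0.0,"gripper": 0.8},
  {"x": -0.03,"y": 0.56,"z": 2.31,"wx": 0.023,"wy": 0.0,"wz": 0.0,"gripper": 0.8},
  {"x": -0.03,"y": 0.62,"z": 2.31,"wx": 0.023,"wy": 0.0,"wz": 0.0,"gripper": 0.8},
  {"x": 0.0,"y": 0.05,"z": 0.99,"wx": 0.0,"wy": 0.0,"wz": 0.0,"gripper": 0.8},
  {"x": 0.0,"y": 0.05,"z": 1.0,"wx": 0.0,"wy": 0.0,"wz": 0.0,"gripper": 0.8},
  {"x": 0.0,"y": 0.05,"z": 1.0,"wx": 0.0,"wy": 0.0,"wz": 0.0,"gripper": 0.8},
  {"x": 0.0,"y": 0.05,"z": 1.0,"wx": 0.0,"wy": 0.0,"wz": 0.0,"gripper": 0.8},
  {"x": 0.0,"y": 0,"z": 0,"wx": 0.0,"wy": 0.0,"wz": 0.0,"gripper": 0.8},
])

```text
time_s: 14.15
position: [0.4832, -0.0012, 0.2649]
tool_rot: [[-0.054, 0.997, -0.05], [0.999, 0.054, -0.002], [0.001, -0.05, -0.999]]
ft_force: [0.5, -1.3, -0.9]
grip_width: 0.0127
```

>>> step_arm([
  {"x": 0.0,"y": 0.01,"z": 0.2,"wx": 0.0,"wy": 0.0,"wz": 0.0,"gripper": 0.8},
  {"x": 0.0,"y": 0,"z": 0.2,"wx": 0.0,"wy": 0.0,"wz": 0.0,"gripper": 0.8},
  {"x": 0.0,"y": 0,"z": 0,"wx": 0.0,"wy": 0.0,"wz": 0.0,"gripper": 0.8},
])

```text
time_s: 14.45
position: [0.4834, -0.0013, 0.2618]
tool_rot: [[-0.054, 0.997, -0.049], [0.999, 0.054, -0.002], [0.0, -0.049, -0.999]]
ft_force: [0.5, 0.8, -1.2]
grip_width: 0.0128
```

```bash
python3 ov.py o2.png; python3 - <<'E'
from plan import *
o=env.observe();print(o['wrist_torque'])
E
```

```text
t 14.45 lip [0.5553 0.0031 0.0059] yaw,pitch,roll [ 3.0796 19.9853 -0.0314] F [ 0.5441  0.8037 -1.1613] grip 0.012788258271739577
[ 0.0227 -0.0186 -0.0452]
```

>>> step_arm([
  {"x": 0.0,"y": 0.01,"z": 0.15,"wx": 0.0,"wy": 0.0,"wz": 0.0,"gripper": 0.8},
  {"x": 0.0,"y": 0,"z": 0.15,"wx": 0.0,"wy": 0.0,"wz": 0.0,"gripper": 0.8},
  {"x": 0.0,"y": 0,"z": 0,"wx": 0.0,"wy": 0.0,"wz": 0.0,"gripper": 0.8},
])

```text
time_s: 14.85
position: [0.4828, -0.0012, 0.2604]
tool_rot: [[-0.054, 0.997, -0.049], [0.999, 0.054, -0.003], [-0.0, -0.049, -0.999]]
ft_force: [-9.9, -0.6, 21.1]
grip_width: 0.0128
```

>>> step_arm([
  {"x": 0.0,"y": 0.01,"z": 0.15,"wx": 0.0,"wy": 0.0,"wz": 0.0,"gripper": 0.8},
  {"x": 0.0,"y": 0,"z": 0,"wx": 0.0,"wy": 0.0,"wz": 0.0,"gripper": 0.8},
])

```text
time_s: 15.05
position: [0.4821, -0.0012, 0.2593]
tool_rot: [[-0.054, 0.997, -0.051], [0.999, 0.054, -0.003], [-0.001, -0.051, -0.999]]
ft_force: [-16.7, -0.7, 28.3]
grip_width: 0.0127
```

>>> step_arm([
  {"x": 0.0,"y": 0,"z": -0.15,"wx": 0.0,"wy": 0.0,"wz": 0.0,"gripper": 0.8},
  {"x": 0.0,"y": 0,"z": 0,"wx": 0.0,"wy": 0.0,"wz": 0.0,"gripper": 0.8},
])

```text
time_s: 15.25
position: [0.4828, -0.0012, 0.2597]
tool_rot: [[-0.054, 0.997, -0.049], [0.999, 0.054, -0.003], [0.0, -0.05, -0.999]]
ft_force: [-8.3, 0.2, 12.5]
grip_width: 0.013
```

```bash
python3 ov.py o3.png; python3 - <<'E'
from plan import *
o=env.observe();print(o['wrist_torque'],o['position'],o['ft_force'])
F=np.array(o['ft_force']);M=np.array(o['wrist_torque']);p=np.array(o['position'])
# M about tcp: M = r x F ; estimate x offset of contact assuming height known
R=np.array(o['tool_rot']);l=p+R@LIP
r=l-p;print('r lip',r,'r x F',np.cross(r,F)); S=R@RS; b=l+S@[-.08,0,0]-p;print('back',b,np.cross(b,F))
E
```

```text
t 15.25 lip [0.5546 0.0031 0.0037] yaw,pitch,roll [ 3.0898 20.0384 -0.0514] F [-8.262   0.161  12.5155] grip 0.013046892384566371
[-0.0462  0.9804  0.0182] [ 0.4828 -0.0012  0.2597] [-8.3637 -0.9605 13.0766]
r lip [ 0.0717  0.0043 -0.256 ] r x F [-0.1897  1.2039 -0.0329]
back [-0.0034  0.0003 -0.2286] [-0.2163  1.9559  0.0053]
```

View pics/o3.png

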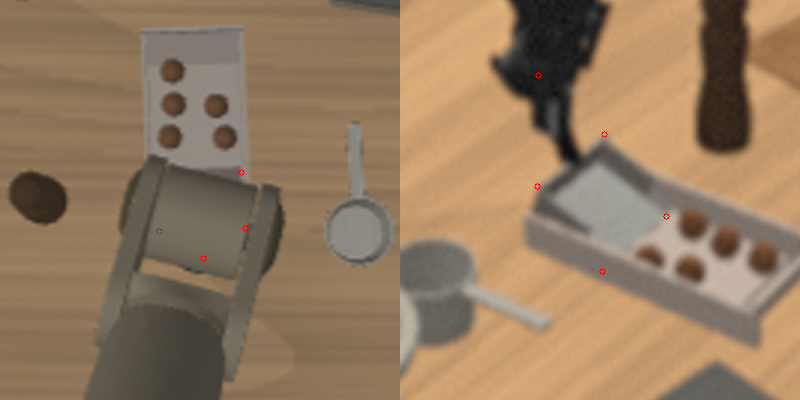

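The scoop bin sits in the low end of the dish with its lip on the floor, at scene (665,222) just ahead of the walnuts. The wrist torque fits lip contact. Now advancing.

```bash
python3 - <<'E'
from plan import *
st=go([(dish(.015,0,.0055),DY,7,8),(dish(.06,0,.0055),DY,6,8)])
E
```

```text
now lip [0.5545 0.0031 0.0037] yaw 3.0891951867601475 pitch 20.046565517212073
[{"x": -0.01, "y": -0.06, "z": 0.2, "wx": -0.028, "wy": 0.001, "wz": 0.0, "gripper": 0.8}, {"x": 0.01, "y": -0.06, "z": 0.21, "wx": -0.029, "wy": 0.0, "wz": 0.0, "gripper": 0.8}, {"x": 0.01, "y": -0.05, "z": 0.23, "wx": -0.028, "wy": 0.0, "wz": 0.0, "gripper": 0.8}, {"x": 0.01, "y": -0.06, "z": 0.25, "wx": -0.029, "wy": 0.0, "wz": 0.0, "gripper": 0.8}, {"x": 0.01, "y": -0.06, "z": 0.27, "wx": -0.028, "wy": 0.0, "wz": 0.0, "gripper": 0.8}, {"x": 0.01, "y": -0.06, "z": 0.29, "wx": -0.029, "wy": 0.0, "wz": 0.0, "gripper": 0.8}, {"x": 0.02, "y": -0.05, "z": 0.31, "wx": -0.028, "wy": 0.0, "wz": 0.0, "gripper": 0.8}, {"x": 0.01, "y": -0.07, "z": 0.33, "wx": -0.029, "wy": 0.0, "wz": 0.0, "gripper": 0.8}, {"x": 0.0, "y": 0.5, "z": 0.11, "wx": -0.002, "wy": 0.0, "wz": 0.0, "gripper": 0.8}, {"x": 0.0, "y": 0.5, "z": 0.12, "wx": -0.002, "wy": 0.0, "wz": 0.0, "gripper": 0.8}, {"x": 0.0, "y": 0.5, "z": 0.12, "wx": -0.002, "wy": 0.0, "wz": 0.0, "gripper": 0.8}, {"x": 0.0, "y": 0.5, "z": 0.13, "wx": -0.002, "wy": 0.0, "wz": 0.0, "gripper": 0.8}, {"x": 0.0, "y": 0.5, "z": 0.12, "wx": -0.003, "wy": 0.0, "wz": 0.0, "gripper": 0.8}, {"x": 0.0, "y": 0.49, "z": 0.12, "wx": -0.002, "wy": 0.0, "wz": 0.0, "gripper": 0.8}, {"x": 0.0, "y": 0.5, "z": 0.13, "wx": -0.002, "wy": 0.0, "wz": 0.0, "gripper": 0.8}, {"x": 0.0, "y": 0.5, "z": 0.13, "wx": -0.002, "wy": 0.0, "wz": 0.0, "gripper": 0.8}]
end [0.5204 0.0015 0.2364]
```

>>> step_arm([
  {"x": -0.01,"y": -0.06,"z": 0.2,"wx": -0.028,"wy": 0.001,"wz": 0.0,"gripper": 0.8},
  {"x": 0.01,"y": -0.06,"z": 0.21,"wx": -0.029,"wy": 0.0,"wz": 0.0,"gripper": 0.8},
  {"x": 0.01,"y": -0.05,"z": 0.23,"wx": -0.028,"wy": 0.0,"wz": 0.0,"gripper": 0.8},
  {"x": 0.01,"y": -0.06,"z": 0.25,"wx": -0.029,"wy": 0.0,"wz": 0.0,"gripper": 0.8},
  {"x": 0.01,"y": -0.06,"z": 0.27,"wx": -0.028,"wy": 0.0,"wz": 0.0,"gripper": 0.8},
  {"x": 0.01,"y": -0.06,"z": 0.29,"wx": -0.029,"wy": 0.0,"wz": 0.0,"gripper": 0.8},
  {"x": 0.02,"y": -0.05,"z": 0.31,"wx": -0.028,"wy": 0.0,"wz": 0.0,"gripper": 0.8},
  {"x": 0.01,"y": -0.07,"z": 0.33,"wx": -0.029,"wy": 0.0,"wz": 0.0,"gripper": 0.8},
])

```text
time_s: 16.15
position: [0.48, -0.0007, 0.2376]
tool_rot: [[-0.054, 0.982, 0.179], [0.999, 0.053, 0.011], [0.001, 0.179, -0.984]]
ft_force: [0.3, 0.4, -1.6]
grip_width: 0.0129
```

>>> step_arm([
  {"x": 0.0,"y": 0.5,"z": 0.11,"wx": -0.002,"wy": 0.0,"wz": 0.0,"gripper": 0.8},
  {"x": 0.0,"y": 0.5,"z": 0.12,"wx": -0.002,"wy": 0.0,"wz": 0.0,"gripper": 0.8},
  {"x": 0.0,"y": 0.5,"z": 0.12,"wx": -0.002,"wy": 0.0,"wz": 0.0,"gripper": 0.8},
  {"x": 0.0,"y": 0.5,"z": 0.13,"wx": -0.002,"wy": 0.0,"wz": 0.0,"gripper": 0.8},
  {"x": 0.0,"y": 0.5,"z": 0.12,"wx": -0.003,"wy": 0.0,"wz": 0.0,"gripper": 0.8},
  {"x": 0.0,"y": 0.49,"z": 0.12,"wx": -0.002,"wy": 0.0,"wz": 0.0,"gripper": 0.8},
  {"x": 0.0,"y": 0.5,"z": 0.13,"wx": -0.002,"wy": 0.0,"wz": 0.0,"gripper": 0.8},
  {"x": 0.0,"y": 0.5,"z": 0.13,"wx": -0.002,"wy": 0.0,"wz": 0.0,"gripper": 0.8},
])

```text
time_s: 16.95
position: [0.5214, 0.0015, 0.2354]
tool_rot: [[-0.054, 0.979, 0.194], [0.999, 0.052, 0.012], [0.001, 0.195, -0.981]]
ft_force: [-0.4, -1.0, -1.5]
grip_width: 0.0125
```

```bash
python3 ov.py o4.png; python3 - <<'E'
from plan import *
go([(dish(.076,0,.006),DY,5,4)])
E
```

```text
t 16.95 lip [0.6531 0.0094 0.0045] yaw,pitch,roll [3.0825 5.9645 0.0337] F [-0.3999 -0.9642 -1.4944] grip 0.012477869475418728
now lip [0.6534 0.0093 0.0046] yaw 3.089153780016198 pitch 5.937912992305263
[{"x": 0.01, "y": 0.26, "z": 0.07, "wx": -0.004, "wy": 0.0, "wz": 0.0, "gripper": 0.8}, {"x": 0.0, "y": 0.26, "z": 0.07, "wx": -0.004, "wy": 0.0, "wz": 0.0, "gripper": 0.8}, {"x": 0.0, "y": 0.26, "z": 0.08, "wx": -0.004, "wy": 0.0, "wz": 0.0, "gripper": 0.8}, {"x": 0.0, "y": 0.26, "z": 0.07, "wx": -0.004, "wy": 0.0, "wz": 0.0, "gripper": 0.8}]
end [0.5323 0.0022 0.2346]
```

View pics/o4.png

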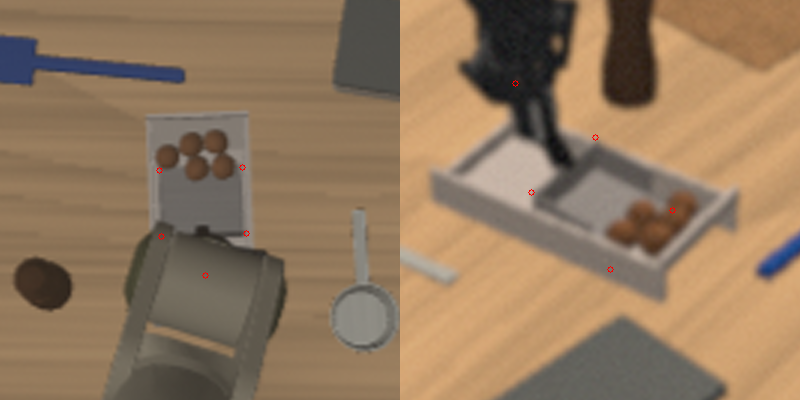

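Top view: the five walnuts, at (167–223, 142–167), are pushed against the slope, with the lip just under the nearest ones. The scoop sits about 4–5 mm further forward than modelled and has no floor contact. I'll lower it lightly, then push on.

>>> step_arm([
  {"x": 0.0,"y": -0.03,"z": 0.15,"wx": 0,"wy": 0.0,"wz": 0.0,"gripper": 0.8},
  {"x": 0.0,"y": 0,"z": 0,"wx": 0,"wy": 0.0,"wz": 0.0,"gripper": 0.8},
])

```text
time_s: 17.25
position: [0.5209, 0.0015, 0.2341]
tool_rot: [[-0.054, 0.979, 0.195], [0.999, 0.052, 0.012], [0.001, 0.196, -0.981]]
ft_force: [-0.1, -0.3, 1.1]
grip_width: 0.0127
```

>>> step_arm([
  {"x": 0.0,"y": -0.03,"z": 0.1,"wx": 0,"wy": 0.0,"wz": 0.0,"gripper": 0.8},
  {"x": 0.0,"y": 0,"z": 0,"wx": 0,"wy": 0.0,"wz": 0.0,"gripper": 0.8},
])

```text
time_s: 17.45
position: [0.5206, 0.0015, 0.2335]
tool_rot: [[-0.054, 0.979, 0.195], [0.999, 0.053, 0.012], [0.001, 0.196, -0.981]]
ft_force: [-5.2, -0.0, 7.8]
grip_width: 0.0131
```

>>> step_arm([
  {"x": 0.0,"y": 0.25,"z": 0.04,"wx": 0,"wy": 0.0,"wz": 0.0,"gripper": 0.8},
  {"x": 0.0,"y": 0.25,"z": 0.04,"wx": 0,"wy": 0.0,"wz": 0.0,"gripper": 0.8},
  {"x": 0.0,"y": 0.25,"z": 0.05,"wx": 0,"wy": 0.0,"wz": 0.0,"gripper": 0.8},
  {"x": 0.0,"y": 0.25,"z": 0.05,"wx": 0,"wy": 0.0,"wz": 0.0,"gripper": 0.8},
  {"x": 0.0,"y": 0.25,"z": 0.05,"wx": 0,"wy": 0.0,"wz": 0.0,"gripper": 0.8},
])

```text
time_s: 17.95
position: [0.5331, 0.0022, 0.2337]
tool_rot: [[-0.054, 0.979, 0.194], [0.999, 0.053, 0.012], [0.001, 0.195, -0.981]]
ft_force: [-6.5, -0.1, 9.6]
grip_width: 0.0128
```

>>> step_arm([
  {"x": 0.0,"y": 0.25,"z": 0.05,"wx": 0,"wy": 0.0,"wz": 0.0,"gripper": 0.8},
  {"x": 0.0,"y": 0.25,"z": 0.05,"wx": 0,"wy": 0.0,"wz": 0.0,"gripper": 0.8},
  {"x": 0.0,"y": 0.2,"z": 0.04,"wx": 0,"wy": 0.0,"wz": 0.0,"gripper": 0.8},
])

```text
time_s: 18.25
position: [0.5405, 0.0025, 0.2336]
tool_rot: [[-0.054, 0.979, 0.195], [0.999, 0.053, 0.012], [0.001, 0.195, -0.981]]
ft_force: [-4.0, 0.3, 3.9]
grip_width: 0.0127
```

```bash
python3 ov.py o5.png; python3 - <<'E'
from plan import *
o=env.observe();print(o['wrist_torque'])
E
```

```text
t 18.25 lip [0.6724 0.0103 0.0028] yaw,pitch,roll [3.0779 5.9316 0.0089] F [-4.0103  0.2905  3.8915] grip 0.012702347547538701
[-0.0474 -0.0449 -0.0569]
```

View pics/o5.png

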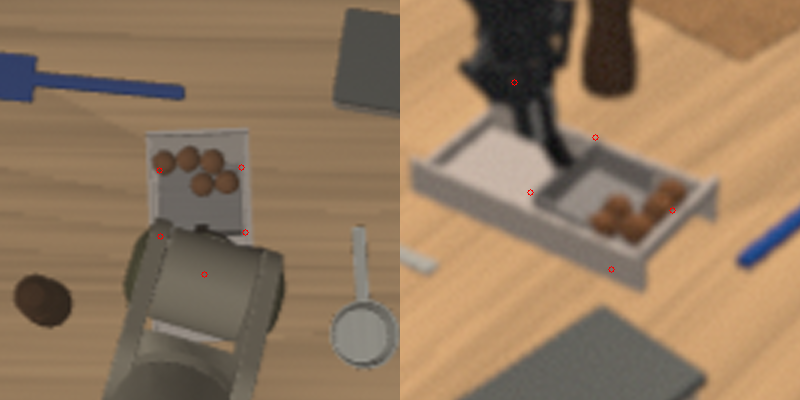

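Two walnuts are well inside the bin at (203,184) and (227,182). The other three sit on the lip against the slope at (163–213,160). Next: ride up the slope while tipping the nose up, then lift.

```bash
python3 - <<'E'
from plan import *
o=env.observe();l,y,pi=state(np.array(o['tool_rot']),np.array(o['position']))
u=np.array([c,s,0])
a=l+.013*u+[0,0,.013];b=a+.006*u+[0,0,.011];e=b-.004*u+[0,0,.03];f=e+[0,0,.12]
go([(a,DY,-4,7),(b,DY,-12,6),(e,DY,-22,6),(f,DY,-24,6)])
E
```

```text
now lip [0.6727 0.0103 0.0027] yaw 3.0800420179242733 pitch 5.908541043940338
[{"x": 0.0, "y": -0.4, "z": 0.07, "wx": -0.025, "wy": 0.0, "wz": 0.0, "gripper": 0.8}, {"x": 0.0, "y": -0.4, "z": 0.08, "wx": -0.024, "wy": 0.0, "wz": 0.0, "gripper": 0.8}, {"x": 0.0, "y": -0.4, "z": 0.08, "wx": -0.025, "wy": 0.0, "wz": 0.0, "gripper": 0.8}, {"x": 0.0, "y": -0.39, "z": 0.09, "wx": -0.025, "wy": 0.0, "wz": 0.0, "gripper": 0.8}, {"x": 0.0, "y": -0.38, "z": 0.09, "wx": -0.025, "wy": 0.0, "wz": 0.0, "gripper": 0.8}, {"x": 0.0, "y": -0.39, "z": 0.1, "wx": -0.024, "wy": 0.0, "wz": 0.0, "gripper": 0.8}, {"x": 0.0, "y": -0.38, "z": 0.1, "wx": -0.025, "wy": 0.0, "wz": -0.001, "gripper": 0.8}, {"x": 0.0, "y": -0.43, "z": 0.07, "wx": -0.023, "wy": 0.0, "wz": 0.0, "gripper": 0.8}, {"x": 0.0, "y": -0.42, "z": 0.07, "wx": -0.023, "wy": 0.0, "wz": 0.0, "gripper": 0.8}, {"x": 0.0, "y": -0.42, "z": 0.08, "wx": -0.024, "wy": 0.0, "wz": 0.0, "gripper": 0.8}, {"x": 0.0, "y": -0.41, "z": 0.08, "wx": -0.023, "wy": 0.0, "wz": 0.0, "gripper": 0.8}, {"x": 0.0, "y": -0.42, "z": 0.08, "wx": -0.023, "wy": 0.0, "wz": 0
[... 485 characters left out ...]
-0.18, "wx": -0.029, "wy": 0.0, "wz": 0.0, "gripper": 0.8}, {"x": 0.0, "y": -0.48, "z": -0.19, "wx": -0.029, "wy": 0.0, "wz": 0.0, "gripper": 0.8}, {"x": 0.0, "y": 1.12, "z": -1.5, "wx": -0.006, "wy": 0.0, "wz": 0.0, "gripper": 0.8}]
[{"x": 0.0, "y": 1.12, "z": -1.49, "wx": -0.006, "wy": 0.0, "wz": 0.0, "gripper": 0.8}, {"x": 0.0, "y": 1.14, "z": -1.48, "wx": -0.006, "wy": 0.0, "wz": 0.0, "gripper": 0.8}, {"x": 0.01, "y": 1.14, "z": -1.48, "wx": -0.005, "wy": 0.0, "wz": 0.0, "gripper": 0.8}, {"x": 0.0, "y": 1.16, "z": -1.47, "wx": -0.006, "wy": 0.0, "wz": 0.0, "gripper": 0.8}, {"x": 0.0, "y": 1.16, "z": -1.47, "wx": -0.006, "wy": 0.0, "wz": 0.0, "gripper": 0.8}]
end [ 0.4584 -0.0019  0.3109]
```

>>> step_arm([
  {"x": 0.0,"y": -0.4,"z": 0.07,"wx": -0.025,"wy": 0.0,"wz": 0.0,"gripper": 0.8},
  {"x": 0.0,"y": -0.4,"z": 0.08,"wx": -0.024,"wy": 0.0,"wz": 0.0,"gripper": 0.8},
  {"x": 0.0,"y": -0.4,"z": 0.08,"wx": -0.025,"wy": 0.0,"wz": 0.0,"gripper": 0.8},
  {"x": 0.0,"y": -0.39,"z": 0.09,"wx": -0.025,"wy": 0.0,"wz": 0.0,"gripper": 0.8},
  {"x": 0.0,"y": -0.38,"z": 0.09,"wx": -0.025,"wy": 0.0,"wz": 0.0,"gripper": 0.8},
  {"x": 0.0,"y": -0.39,"z": 0.1,"wx": -0.024,"wy": 0.0,"wz": 0.0,"gripper": 0.8},
  {"x": 0.0,"y": -0.38,"z": 0.1,"wx": -0.025,"wy": 0.0,"wz": 0,"gripper": 0.8},
])

```text
time_s: 19.05
position: [0.5156, 0.0013, 0.2193]
tool_rot: [[-0.054, 0.932, 0.36], [0.999, 0.049, 0.021], [0.002, 0.36, -0.933]]
ft_force: [-0.6, 0.1, -2.8]
grip_width: 0.0129
```

>>> step_arm([
  {"x": 0.0,"y": -0.43,"z": 0.07,"wx": -0.023,"wy": 0.0,"wz": 0.0,"gripper": 0.8},
  {"x": 0.0,"y": -0.42,"z": 0.07,"wx": -0.023,"wy": 0.0,"wz": 0.0,"gripper": 0.8},
  {"x": 0.0,"y": -0.42,"z": 0.08,"wx": -0.024,"wy": 0.0,"wz": 0.0,"gripper": 0.8},
  {"x": 0.0,"y": -0.41,"z": 0.08,"wx": -0.023,"wy": 0.0,"wz": 0.0,"gripper": 0.8},
  {"x": 0.0,"y": -0.42,"z": 0.08,"wx": -0.023,"wy": 0.0,"wz": 0.0,"gripper": 0.8},
  {"x": 0.0,"y": -0.41,"z": 0.09,"wx": -0.024,"wy": 0.0,"wz": 0.0,"gripper": 0.8},
])

```text
time_s: 19.65
position: [0.4947, 0.0002, 0.2048]
tool_rot: [[-0.054, 0.872, 0.486], [0.999, 0.046, 0.028], [0.002, 0.487, -0.873]]
ft_force: [0.5, -0.1, -1.3]
grip_width: 0.0125
```

No contact forces. Finish the tip-back and lift, then look.

>>> step_arm([
  {"x": 0.0,"y": -0.54,"z": -0.21,"wx": -0.029,"wy": 0.0,"wz": 0.0,"gripper": 0.8},
  {"x": 0.0,"y": -0.53,"z": -0.21,"wx": -0.029,"wy": 0.0,"wz": 0.0,"gripper": 0.8},
  {"x": 0.0,"y": -0.52,"z": -0.2,"wx": -0.029,"wy": 0.0,"wz": 0.0,"gripper": 0.8},
  {"x": 0.0,"y": -0.5,"z": -0.2,"wx": -0.029,"wy": 0.0,"wz": 0.0,"gripper": 0.8},
  {"x": 0.0,"y": -0.49,"z": -0.18,"wx": -0.029,"wy": 0.0,"wz": 0.0,"gripper": 0.8},
  {"x": 0.0,"y": -0.48,"z": -0.19,"wx": -0.029,"wy": 0.0,"wz": 0.0,"gripper": 0.8},
  {"x": 0.0,"y": 0,"z": 0,"wx": 0,"wy": 0.0,"wz": 0.0,"gripper": 0.8},
])

```text
time_s: 20.35
position: [0.4748, 0.0038, 0.2154]
tool_rot: [[-0.052, 0.788, 0.614], [0.999, 0.044, 0.028], [-0.005, 0.614, -0.789]]
ft_force: [-0.4, 0.3, -1.6]
grip_width: 0.0126
```

```bash
cat > nuts.py <<'E'
from plan import *
def nuts(n,box,fn=None):
    d=shot(n,fn);x0,y0,x1,y1=box;i=d['color'][y0:y1,x0:x1];h=cv2.cvtColor(i,cv2.COLOR_BGR2HSV)
    m=((h[...,0]<14)&(h[...,1]>95)&(h[...,2]<150)).astype(np.uint8)
    k,_,st,ce=cv2.connectedComponentsWithStats(m)
    return d,[(int(st[j,4]),ce[j]+[x0,y0]) for j in range(1,k) if st[j,4]>6]
E
python3 - <<'E'
from nuts import *
import ov
ov.ov('o6.png')
for n,b in(('top',(262,160,316,245)),('scene',(230,190,340,270))):
    d,r=nuts(n,b);print(n,r)
i=cv2.imread('pics/top0.png');print(i[183,281],i[195,296],i[215,290])
E
```

```text
t 20.35 lip [0.6961 0.015  0.0683] yaw,pitch,roll [  3.0613 -20.712   -0.3453] F [-0.3603  0.2581 -1.5911] grip 0.012583288262039893
top [(231, array([287.0736, 188.1212]))]
scene [(175, array([296.7086, 201.36  ])), (148, array([298.5878, 227.0608]))]
[51 70 98] [50 69 96] [129 137 146]
```

```bash
python3 - <<'E'
from plan import *
o=env.observe();l,y,pi=state(np.array(o['tool_rot']),np.array(o['position']))
M=np.array([.5395,-.3251,0])
st=go([(l+[-.01,0,.05],y,-22,4),(l+[-.03,0,.15],y-3,-22,5),(M+[0,.04,.22],-90,-22,26)])
E
```

```text
now lip [0.6955 0.0146 0.0668] yaw 2.8812612262415533 pitch -20.57481683636146
[{"x": -0.07, "y": 0.41, "z": -1.09, "wx": -0.006, "wy": 0.003, "wz": 0.001, "gripper": 0.8}, {"x": 0.02, "y": 0.42, "z": -1.08, "wx": -0.006, "wy": 0.0, "wz": 0.0, "gripper": 0.8}, {"x": 0.01, "y": 0.43, "z": -1.08, "wx": -0.007, "wy": 0.0, "wz": 0.0, "gripper": 0.8}, {"x": 0.01, "y": 0.43, "z": -1.08, "wx": -0.006, "wy": 0.0, "wz": 0.0, "gripper": 0.8}, {"x": 0.26, "y": 0.95, "z": -1.8, "wx": 0.0, "wy": -0.006, "wz": 0.008, "gripper": 0.8}, {"x": 0.25, "y": 0.96, "z": -1.8, "wx": 0.0, "wy": -0.007, "wz": 0.008, "gripper": 0.8}, {"x": 0.25, "y": 0.95, "z": -1.81, "wx": 0.0, "wy": -0.006, "wz": 0.008, "gripper": 0.8}, {"x": 0.25, "y": 0.96, "z": -1.8, "wx": 0.0, "wy": -0.007, "wz": 0.009, "gripper": 0.8}, {"x": 0.24, "y": 0.95, "z": -1.8, "wx": 0.0, "wy": -0.007, "wz": 0.008, "gripper": 0.8}, {"x": 0.2, "y": -0.33, "z": -0.29, "wx": 0.0, "wy": -0.038, "wz": 0.046, "gripper": 0.8}, {"x": 0.17, "y": -0.29, "z": -0.25, "wx": 0.0, "wy": -0.038, "wz": 0.047, "gripper": 0.8}, {"x": 0.16, "y": -0.22, "z": -0.2, "
[... 1434 characters left out ...]
 0.0, "wy": -0.038, "wz": 0.047, "gripper": 0.8}, {"x": 0.44, "y": 0.7, "z": 0.55, "wx": 0.0, "wy": -0.038, "wz": 0.047, "gripper": 0.8}, {"x": 0.49, "y": 0.74, "z": 0.59, "wx": 0.0, "wy": -0.038, "wz": 0.047, "gripper": 0.8}, {"x": 0.55, "y": 0.78, "z": 0.62, "wx": 0.0, "wy": -0.039, "wz": 0.046, "gripper": 0.8}, {"x": 0.61, "y": 0.81, "z": 0.65, "wx": 0.0, "wy": -0.038, "wz": 0.047, "gripper": 0.8}, {"x": 0.67, "y": 0.85, "z": 0.67, "wx": 0.0, "wy": -0.038, "wz": 0.047, "gripper": 0.8}, {"x": 0.74, "y": 0.87, "z": 0.71, "wx": 0.0, "wy": -0.038, "wz": 0.047, "gripper": 0.8}, {"x": 0.8, "y": 0.91, "z": 0.72, "wx": 0.0, "wy": -0.038, "wz": 0.046, "gripper": 0.8}]
end [ 0.5388 -0.0603  0.362 ]
```

>>> step_arm([
  {"x": 0,"y": 0.41,"z": -1.09,"wx": -0.006,"wy": 0.0,"wz": 0.0,"gripper": 0.8},
  {"x": 0.02,"y": 0.42,"z": -1.08,"wx": -0.006,"wy": 0.0,"wz": 0.0,"gripper": 0.8},
  {"x": 0.01,"y": 0.43,"z": -1.08,"wx": -0.007,"wy": 0.0,"wz": 0.0,"gripper": 0.8},
  {"x": 0.01,"y": 0.43,"z": -1.08,"wx": -0.006,"wy": 0.0,"wz": 0.0,"gripper": 0.8},
  {"x": 0.26,"y": 0.95,"z": -1.8,"wx": 0.0,"wy": -0.006,"wz": 0.008,"gripper": 0.8},
  {"x": 0.25,"y": 0.96,"z": -1.8,"wx": 0.0,"wy": -0.007,"wz": 0.008,"gripper": 0.8},
  {"x": 0.25,"y": 0.95,"z": -1.81,"wx": 0.0,"wy": -0.006,"wz": 0.008,"gripper": 0.8},
  {"x": 0.25,"y": 0.96,"z": -1.8,"wx": 0.0,"wy": -0.007,"wz": 0.009,"gripper": 0.8},
  {"x": 0.24,"y": 0.95,"z": -1.8,"wx": 0.0,"wy": -0.007,"wz": 0.008,"gripper": 0.8},
  {"x": 0,"y": 0,"z": 0,"wx": 0.0,"wy": 0,"wz": 0,"gripper": 0.8},
])

```text
time_s: 21.55
position: [0.4404, 0.0156, 0.3607]
tool_rot: [[0.004, 0.772, 0.635], [1.0, -0.001, -0.005], [-0.003, 0.635, -0.772]]
ft_force: [-0.0, -0.1, -2.1]
grip_width: 0.0128
```

```bash
python3 - <<'E'
from nuts import *
import ov
ov.ov('o7.png')
for n,b in(('top',(262,140,330,245)),('scene',(230,120,340,270))):
    d,r=nuts(n,b);print(n,r)
E
```

```text
t 21.55 lip [0.6658 0.0147 0.2196] yaw,pitch,roll [ -0.1652 -22.2508  -0.2381] F [-0.0406 -0.1411 -2.065 ] grip 0.012820715392232115
top [(276, array([285.587 , 192.2246]))]
scene [(32, array([296.6875, 171.1875])), (134, array([292.1194, 183.1866])), (139, array([296.6691, 204.0072]))]
```

View pics/o7.png

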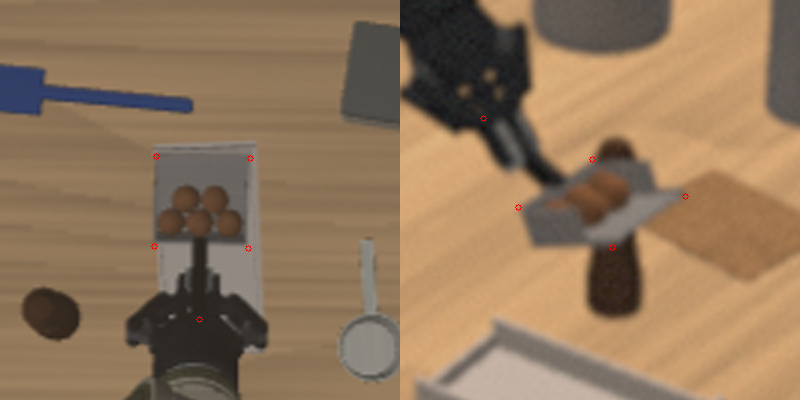

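All five walnuts lie in the scoop against its back wall (top view (170–228, 198–223)) and the dish is empty. On to the mill.

```bash
python3 - <<'E'
from plan import *
M=np.array([.5395,-.3251,0])
st=go([(M+[0,.04,.22],-90,-22,20)])
print('---');go([(M+[0,.035,.17],-90,0,8),(M+[0,.026,.132],-90,16,8),(M+[0,.024,.13],-90,48,16)],start=st)
E
```

```text
now lip [0.665  0.0146 0.215 ] yaw -0.2592737012992203 pitch -21.881185078832598
[{"x": 0.23, "y": -0.42, "z": -0.37, "wx": 0.0, "wy": -0.048, "wz": 0.061, "gripper": 0.8}, {"x": 0.21, "y": -0.33, "z": -0.29, "wx": 0.0, "wy": -0.049, "wz": 0.061, "gripper": 0.8}, {"x": 0.17, "y": -0.23, "z": -0.22, "wx": 0.0, "wy": -0.05, "wz": 0.061, "gripper": 0.8}, {"x": 0.16, "y": -0.13, "z": -0.14, "wx": -0.001, "wy": -0.049, "wz": 0.061, "gripper": 0.8}, {"x": 0.13, "y": -0.04, "z": -0.06, "wx": 0.0, "wy": -0.05, "wz": 0.06, "gripper": 0.8}, {"x": 0.14, "y": 0.06, "z": 0.02, "wx": 0.0, "wy": -0.049, "wz": 0.061, "gripper": 0.8}, {"x": 0.14, "y": 0.16, "z": 0.11, "wx": 0.0, "wy": -0.049, "wz": 0.061, "gripper": 0.8}, {"x": 0.15, "y": 0.26, "z": 0.18, "wx": 0.0, "wy": -0.05, "wz": 0.061, "gripper": 0.8}, {"x": 0.18, "y": 0.36, "z": 0.26, "wx": 0.0, "wy": -0.049, "wz": 0.06, "gripper": 0.8}, {"x": 0.21, "y": 0.45, "z": 0.34, "wx": -0.001, "wy": -0.05, "wz": 0.061, "gripper": 0.8}, {"x": 0.25, "y": 0.54, "z": 0.41, "wx": 0.0, "wy": -0.049, "wz": 0.061, "gripper": 0.8}, {"x": 0.31, "y": 0.63, "z": 0
[... 2932 characters left out ...]
y": 0.9, "z": -0.27, "wx": 0.035, "wy": 0.0, "wz": 0.0, "gripper": 0.8}, {"x": 0.0, "y": 0.9, "z": -0.27, "wx": 0.035, "wy": 0.0, "wz": 0.0, "gripper": 0.8}, {"x": 0.0, "y": 0.9, "z": -0.28, "wx": 0.035, "wy": 0.0, "wz": 0.0, "gripper": 0.8}, {"x": 0.0, "y": 0.9, "z": -0.27, "wx": 0.035, "wy": 0.0, "wz": 0.0, "gripper": 0.8}, {"x": 0.0, "y": 0.9, "z": -0.27, "wx": 0.035, "wy": 0.0, "wz": 0.0, "gripper": 0.8}, {"x": 0.0, "y": 0.9, "z": -0.27, "wx": 0.035, "wy": 0.0, "wz": 0.001, "gripper": 0.8}, {"x": 0.0, "y": 0.9, "z": -0.28, "wx": 0.035, "wy": 0.0, "wz": 0.0, "gripper": 0.8}, {"x": 0.0, "y": 0.91, "z": -0.27, "wx": 0.035, "wy": 0.0, "wz": 0.0, "gripper": 0.8}]
end [ 0.5389 -0.3577  0.3898]
```

>>> step_arm([
  {"x": 0.23,"y": -0.42,"z": -0.37,"wx": 0.0,"wy": -0.048,"wz": 0.061,"gripper": 0.8},
  {"x": 0.21,"y": -0.33,"z": -0.29,"wx": 0.0,"wy": -0.049,"wz": 0.061,"gripper": 0.8},
  {"x": 0.17,"y": -0.23,"z": -0.22,"wx": 0.0,"wy": -0.05,"wz": 0.061,"gripper": 0.8},
  {"x": 0.16,"y": -0.13,"z": -0.14,"wx": -0.001,"wy": -0.049,"wz": 0.061,"gripper": 0.8},
  {"x": 0.13,"y": -0.04,"z": -0.06,"wx": 0.0,"wy": -0.05,"wz": 0.06,"gripper": 0.8},
  {"x": 0.14,"y": 0.06,"z": 0.02,"wx": 0.0,"wy": -0.049,"wz": 0.061,"gripper": 0.8},
  {"x": 0.14,"y": 0.16,"z": 0.11,"wx": 0.0,"wy": -0.049,"wz": 0.061,"gripper": 0.8},
  {"x": 0.15,"y": 0.26,"z": 0.18,"wx": 0.0,"wy": -0.05,"wz": 0.061,"gripper": 0.8},
  {"x": 0.18,"y": 0.36,"z": 0.26,"wx": 0.0,"wy": -0.049,"wz": 0.06,"gripper": 0.8},
  {"x": 0.21,"y": 0.45,"z": 0.34,"wx": -0.001,"wy": -0.05,"wz": 0.061,"gripper": 0.8},
  {"x": 0.25,"y": 0.54,"z": 0.41,"wx": 0.0,"wy": -0.049,"wz": 0.061,"gripper": 0.8},
  {"x": 0.31,"y": 0.63,"z": 0.49,"wx": 0.0,"wy": -0.049,"wz": 0.061,"gripper": 0.8},
  {"x": 0.37,"y": 0.72,"z": 0.55,"wx": 0.0,"wy": -0.05,"wz": 0.06,"gripper": 0.8},
  {"x": 0.44,"y": 0.8,"z": 0.63,"wx": 0.0,"wy": -0.049,"wz": 0.061,"gripper": 0.8},
  {"x": 0.52,"y": 0.88,"z": 0.68,"wx": 0.0,"wy": -0.05,"wz": 0.061,"gripper": 0.8},
  {"x": 0.61,"y": 0.95,"z": 0.75,"wx": -0.001,"wy": -0.049,"wz": 0.06,"gripper": 0.8},
  {"x": 0.7,"y": 1.02,"z": 0.8,"wx": 0.0,"wy": -0.05,"wz": 0.061,"gripper": 0.8},
  {"x": 0.8,"y": 1.08,"z": 0.85,"wx": 0.0,"wy": -0.049,"wz": 0.061,"gripper": 0.8},
  {"x": 0.9,"y": 1.13,"z": 0.9,"wx": 0.0,"wy": -0.05,"wz": 0.061,"gripper": 0.8},
  {"x": 1.02,"y": 1.19,"z": 0.93,"wx": 0.0,"wy": -0.049,"wz": 0.06,"gripper": 0.8},
])

```text
time_s: 23.75
position: [0.5396, -0.0607, 0.3619]
tool_rot: [[1.0, -0.001, -0.0], [-0.001, -0.776, -0.63], [0.001, 0.63, -0.776]]
ft_force: [0.6, -0.4, -1.5]
grip_width: 0.0126
```

>>> step_arm([
  {"x": 0,"y": 0,"z": 0,"wx": 0.0,"wy": 0,"wz": 0,"gripper": 0.8},
  {"x": 0,"y": 0,"z": 0,"wx": 0.0,"wy": 0,"wz": 0,"gripper": 0.8},
])

```text
time_s: 23.95
position: [0.5389, -0.0603, 0.3623]
tool_rot: [[1.0, 0.001, 0.002], [0.002, -0.776, -0.631], [0.001, 0.631, -0.776]]
ft_force: [-0.3, 0.2, -2.0]
grip_width: 0.0128
```

```bash
python3 - <<'E'
from nuts import *
import ov
ov.ov('o8.png')
d,r=nuts('top',(340,150,460,260));print(r)
for a,b in r: print(onz(d,*b,.22))
M=np.array([.5395,-.3251,0])
st=go([(M+[0,.026,.143],-90,-1,10),(M+[0,.025,.131],-90,16,8)])
print(env.observe()['q'])
# ring/fin check in the top view of the mill: expected fin corner pixels (locked)
a=np.radians(-134.6-68.75);print(proj(d,[[.5395+.078*np.cos(a),-.3251+.078*np.sin(a),.16]]))
E
```

```text
t 23.95 lip [ 0.5399 -0.2848  0.2199] yaw,pitch,roll [-89.9171 -21.9137   0.0083] F [-0.2865  0.2231 -1.9584] grip 0.012806170840867954
[(294, array([370.9932, 217.6803]))]
[ 0.541  -0.2272  0.22  ]
now lip [ 0.5398 -0.2844  0.2211] yaw -89.94117064667742 pitch -21.969755739737383
[{"x": 0.04, "y": 0.55, "z": 0.41, "wx": 0.037, "wy": -0.002, "wz": 0.0, "gripper": 0.8}, {"x": 0.0, "y": 0.57, "z": 0.42, "wx": 0.036, "wy": 0.0, "wz": 0.0, "gripper": 0.8}, {"x": 0.0, "y": 0.6, "z": 0.43, "wx": 0.037, "wy": 0.0, "wz": 0.0, "gripper": 0.8}, {"x": 0.0, "y": 0.63, "z": 0.44, "wx": 0.036, "wy": 0.0, "wz": 0.0, "gripper": 0.8}, {"x": 0.0, "y": 0.66, "z": 0.46, "wx": 0.037, "wy": 0.0, "wz": 0.0, "gripper": 0.8}, {"x": -0.01, "y": 0.68, "z": 0.46, "wx": 0.037, "wy": 0.0, "wz": 0.0, "gripper": 0.8}, {"x": 0.0, "y": 0.71, "z": 0.47, "wx": 0.036, "wy": 0.0, "wz": 0.0, "gripper": 0.8}, {"x": 0.0, "y": 0.74, "z": 0.48, "wx": 0.037, "wy": 0.0, "wz": 0.0, "gripper": 0.8}, {"x": 0.0, "y": 0.76, "z": 0.49, "wx": 0.036, "wy": 0.0, "wz": 0.001, "gripper": 0.8}, {"x": 0.0, "y": 0.8, "z": 0.49, "wx": 0.037, "wy": 0.0, "wz": 0.0, "gripper": 0.8}, {"x": 0.0, "y": 0.9, "z": -0.15, "wx": 0.037, "wy": 0.0, "wz": 0.0, "gripper": 0.8}, {"x": 0.0, "y": 0.92, "z": -0.15, "wx": 0.037, "wy": 0.0, "wz": 0.0, "gripper": 0.8}, {"x": 0.0, "y": 0.91, "z": -0.15, "wx": 0.037, "wy": 0.0, "wz": 0.0, "gripper": 0.8}, {"x": 0.0, "y": 0.92, "z": -0.14, "wx": 0.037, "wy": 0.0, "wz": 0.0, "gripper": 0.8}, {"x": 0.0, "y": 0.93, "z": -0.15, "wx": 0.037, "wy": 0.0, "wz": 0.0, "gripper": 0.8}, {"x": 0.0, "y": 0.94, "z": -0.14, "wx": 0.038, "wy": 0.0, "wz": 0.0, "gripper": 0.8}, {"x": 0.0, "y": 0.93, "z": -0.15, "wx": 0.037, "wy": 0.0, "wz": 0.0, "gripper": 0.8}, {"x": 0.0, "y": 0.95, "z": -0.14, "wx": 0.037, "wy": 0.0, "wz": 0.0, "gripper": 0.8}]
end [ 0.5389 -0.2104  0.3813]
[-13.3071  23.6242  82.0097 -40.9841  69.3929  -0.1101]
[[390.5652 244.2029]]
```

>>> step_arm([
  {"x": 0.0,"y": 0.55,"z": 0.41,"wx": 0.037,"wy": 0,"wz": 0.0,"gripper": 0.8},
  {"x": 0.0,"y": 0.57,"z": 0.42,"wx": 0.036,"wy": 0.0,"wz": 0.0,"gripper": 0.8},
  {"x": 0.0,"y": 0.6,"z": 0.43,"wx": 0.037,"wy": 0.0,"wz": 0.0,"gripper": 0.8},
  {"x": 0.0,"y": 0.63,"z": 0.44,"wx": 0.036,"wy": 0.0,"wz": 0.0,"gripper": 0.8},
  {"x": 0.0,"y": 0.66,"z": 0.46,"wx": 0.037,"wy": 0.0,"wz": 0.0,"gripper": 0.8},
  {"x": 0,"y": 0.68,"z": 0.46,"wx": 0.037,"wy": 0.0,"wz": 0.0,"gripper": 0.8},
  {"x": 0.0,"y": 0.71,"z": 0.47,"wx": 0.036,"wy": 0.0,"wz": 0.0,"gripper": 0.8},
  {"x": 0.0,"y": 0.74,"z": 0.48,"wx": 0.037,"wy": 0.0,"wz": 0.0,"gripper": 0.8},
  {"x": 0.0,"y": 0.76,"z": 0.49,"wx": 0.036,"wy": 0.0,"wz": 0,"gripper": 0.8},
  {"x": 0.0,"y": 0.8,"z": 0.49,"wx": 0.037,"wy": 0.0,"wz": 0.0,"gripper": 0.8},
])

```text
time_s: 25.1
position: [0.5386, -0.1404, 0.3566]
tool_rot: [[1.0, 0.001, 0.004], [0.002, -0.95, -0.312], [0.003, 0.312, -0.95]]
ft_force: [0.1, -0.2, -1.8]
grip_width: 0.0127
```

>>> step_arm([
  {"x": 0.0,"y": 0.9,"z": -0.15,"wx": 0.037,"wy": 0.0,"wz": 0.0,"gripper": 0.8},
  {"x": 0.0,"y": 0.92,"z": -0.15,"wx": 0.037,"wy": 0.0,"wz": 0.0,"gripper": 0.8},
  {"x": 0.0,"y": 0.91,"z": -0.15,"wx": 0.037,"wy": 0.0,"wz": 0.0,"gripper": 0.8},
  {"x": 0.0,"y": 0.92,"z": -0.14,"wx": 0.037,"wy": 0.0,"wz": 0.0,"gripper": 0.8},
  {"x": 0.0,"y": 0.93,"z": -0.15,"wx": 0.037,"wy": 0.0,"wz": 0.0,"gripper": 0.8},
  {"x": 0.0,"y": 0.94,"z": -0.14,"wx": 0.038,"wy": 0.0,"wz": 0.0,"gripper": 0.8},
  {"x": 0.0,"y": 0.93,"z": -0.15,"wx": 0.037,"wy": 0.0,"wz": 0.0,"gripper": 0.8},
  {"x": 0.0,"y": 0.95,"z": -0.14,"wx": 0.037,"wy": 0.0,"wz": 0.0,"gripper": 0.8},
])

```text
time_s: 25.9
position: [0.5387, -0.2107, 0.382]
tool_rot: [[1.0, 0.002, 0.004], [0.002, -1.0, -0.02], [0.004, 0.02, -1.0]]
ft_force: [-0.7, 0.2, -1.4]
grip_width: 0.013
```

>>> step_arm([
  {"x": 0.0,"y": 0.9,"z": -0.27,"wx": 0.035,"wy": 0.0,"wz": 0.0,"gripper": 0.8},
  {"x": 0.0,"y": 0.9,"z": -0.27,"wx": 0.035,"wy": 0.0,"wz": 0.0,"gripper": 0.8},
  {"x": 0.0,"y": 0.9,"z": -0.27,"wx": 0.035,"wy": 0.0,"wz": 0.0,"gripper": 0.8},
  {"x": 0.0,"y": 0.9,"z": -0.27,"wx": 0.035,"wy": 0.0,"wz": 0.0,"gripper": 0.8},
  {"x": 0.0,"y": 0.9,"z": -0.27,"wx": 0.035,"wy": 0.0,"wz": 0.0,"gripper": 0.8},
  {"x": 0.0,"y": 0.9,"z": -0.27,"wx": 0.035,"wy": 0.0,"wz": 0.0,"gripper": 0.8},
  {"x": 0.0,"y": 0.9,"z": -0.27,"wx": 0.035,"wy": 0.0,"wz": 0.0,"gripper": 0.8},
  {"x": 0.0,"y": 0.9,"z": -0.27,"wx": 0.035,"wy": 0.0,"wz": 0.0,"gripper": 0.8},
  {"x": 0.0,"y": 0.9,"z": -0.27,"wx": 0.035,"wy": 0.0,"wz": 0.0,"gripper": 0.8},
  {"x": 0.0,"y": 0.9,"z": -0.27,"wx": 0.035,"wy": 0.0,"wz": 0.0,"gripper": 0.8},
  {"x": 0.0,"y": 0.9,"z": -0.27,"wx": 0.035,"wy": 0.0,"wz": 0.0,"gripper": 0.8},
  {"x": 0.0,"y": 0.9,"z": -0.27,"wx": 0.035,"wy": 0.0,"wz": 0.0,"gripper": 0.8},
  {"x": 0.0,"y": 0.9,"z": -0.27,"wx": 0.035,"wy": 0.0,"wz": 0.0,"gripper": 0.8},
  {"x": 0.0,"y": 0.9,"z": -0.27,"wx": 0.035,"wy": 0.0,"wz": 0.0,"gripper": 0.8},
  {"x": 0.0,"y": 0,"z": 0,"wx": 0,"wy": 0.0,"wz": 0.0,"gripper": 0.8},
  {"x": 0.0,"y": 0,"z": 0,"wx": 0,"wy": 0.0,"wz": 0.0,"gripper": 0.8},
  {"x": 0.0,"y": 0,"z": 0,"wx": 0,"wy": 0.0,"wz": 0.0,"gripper": 0.8},
  {"x": 0.0,"y": 0,"z": 0,"wx": 0,"wy": 0.0,"wz": 0.0,"gripper": 0.8},
])

```text
time_s: 27.7
position: [0.539, -0.3401, 0.3931]
tool_rot: [[1.0, 0.003, 0.003], [0.001, -0.893, 0.451], [0.004, -0.451, -0.893]]
ft_force: [0.0, 0.3, -1.9]
grip_width: 0.0128
```

```bash
python3 - <<'E'
from nuts import *
import ov
ov.ov('o9.png')
for n,b in(('top',(330,170,460,280)),('scene',(120,180,260,310))):
    d,r=nuts(n,b,n+'9.png');print(n,r)
    if n=='top':
        for a,q in r: print(onz(d,*q,.08)-[.5395,-.3251,0])
E
```

```text
t 27.7 lip [ 0.5403 -0.3017  0.13  ] yaw,pitch,roll [-89.7517  44.0053   0.2225] F [ 0.0189  0.2917 -1.8535] grip 0.012810865800690019
top [(12, array([394.1667, 217.5   ]))]
[0.0135 0.0048 0.08  ]
scene [(105, array([196.2095, 266.8762])), (8, array([182. , 271.5]))]
```

```bash
python3 - <<'E'
from plan import *
M=np.array([.5395,-.3251,0])
go([(M+[0,.03,.17],-90,30,4),(M+[0,.05,.22],-90,0,6),(M+[0,.14,.24],-90,-8,5)])
E
```

```text
now lip [ 0.5402 -0.302   0.1298] yaw -89.7913484414572 pitch 44.03498250223802
[{"x": 0.06, "y": -2.14, "z": -0.25, "wx": -0.061, "wy": -0.003, "wz": 0.0, "gripper": 0.8}, {"x": -0.02, "y": -2.08, "z": -0.29, "wx": -0.061, "wy": 0.0, "wz": 0.0, "gripper": 0.8}, {"x": -0.01, "y": -2.03, "z": -0.33, "wx": -0.062, "wy": 0.001, "wz": 0.001, "gripper": 0.8}, {"x": -0.02, "y": -1.98, "z": -0.35, "wx": -0.061, "wy": 0.0, "wz": 0.001, "gripper": 0.8}, {"x": 0.0, "y": -2.67, "z": 0.1, "wx": -0.087, "wy": 0.0, "wz": 0.0, "gripper": 0.8}, {"x": 0.0, "y": -2.61, "z": 0.05, "wx": -0.087, "wy": 0.0, "wz": 0.0, "gripper": 0.8}, {"x": 0.0, "y": -2.54, "z": 0.02, "wx": -0.088, "wy": 0.0, "wz": 0.0, "gripper": 0.8}, {"x": 0.0, "y": -2.47, "z": -0.02, "wx": -0.087, "wy": 0.0, "wz": 0.0, "gripper": 0.8}, {"x": 0.0, "y": -2.39, "z": -0.03, "wx": -0.087, "wy": 0.0, "wz": 0.0, "gripper": 0.8}, {"x": 0.0, "y": -2.31, "z": -0.06, "wx": -0.088, "wy": 0.0, "wz": 0.0, "gripper": 0.8}, {"x": 0.0, "y": -2.3, "z": -0.67, "wx": -0.027, "wy": 0.0, "wz": -0.001, "gripper": 0.8}, {"x": 0.0, "y": -2.28, "z": -0.71, "wx": -0.028, "wy": 0.0, "wz": 0.0, "gripper": 0.8}, {"x": 0.0, "y": -2.25, "z": -0.75, "wx": -0.028, "wy": 0.0, "wz": 0.0, "gripper": 0.8}, {"x": 0.0, "y": -2.22, "z": -0.8, "wx": -0.028, "wy": 0.0, "wz": 0.0, "gripper": 0.8}, {"x": 0.0, "y": -2.19, "z": -0.84, "wx": -0.028, "wy": 0.0, "wz": 0.0, "gripper": 0.8}]
end [ 0.5389 -0.0013  0.4322]
```

>>> step_arm([
  {"x": 0,"y": -2.14,"z": -0.25,"wx": -0.061,"wy": 0,"wz": 0.0,"gripper": 0.8},
  {"x": 0,"y": -2.08,"z": -0.29,"wx": -0.061,"wy": 0.0,"wz": 0.0,"gripper": 0.8},
  {"x": 0,"y": -2.03,"z": -0.33,"wx": -0.062,"wy": 0,"wz": 0,"gripper": 0.8},
  {"x": 0,"y": -1.98,"z": -0.35,"wx": -0.061,"wy": 0.0,"wz": 0,"gripper": 0.8},
  {"x": 0.0,"y": -2.67,"z": 0.1,"wx": -0.087,"wy": 0.0,"wz": 0.0,"gripper": 0.8},
  {"x": 0.0,"y": -2.61,"z": 0.05,"wx": -0.087,"wy": 0.0,"wz": 0.0,"gripper": 0.8},
  {"x": 0.0,"y": -2.54,"z": 0.02,"wx": -0.088,"wy": 0.0,"wz": 0.0,"gripper": 0.8},
  {"x": 0.0,"y": -2.47,"z": -0.02,"wx": -0.087,"wy": 0.0,"wz": 0.0,"gripper": 0.8},
  {"x": 0.0,"y": -2.39,"z": -0.03,"wx": -0.087,"wy": 0.0,"wz": 0.0,"gripper": 0.8},
  {"x": 0.0,"y": -2.31,"z": -0.06,"wx": -0.088,"wy": 0.0,"wz": 0.0,"gripper": 0.8},
  {"x": 0.0,"y": -2.3,"z": -0.67,"wx": -0.027,"wy": 0.0,"wz": 0,"gripper": 0.8},
  {"x": 0.0,"y": -2.28,"z": -0.71,"wx": -0.028,"wy": 0.0,"wz": 0.0,"gripper": 0.8},
  {"x": 0.0,"y": -2.25,"z": -0.75,"wx": -0.028,"wy": 0.0,"wz": 0.0,"gripper": 0.8},
  {"x": 0.0,"y": -2.22,"z": -0.8,"wx": -0.028,"wy": 0.0,"wz": 0.0,"gripper": 0.8},
  {"x": 0.0,"y": -2.19,"z": -0.84,"wx": -0.028,"wy": 0.0,"wz": 0.0,"gripper": 0.8},
  {"x": 0,"y": 0,"z": 0,"wx": 0.0,"wy": 0,"wz": 0,"gripper": 0.8},
])

```text
time_s: 29.5
position: [0.5383, 0.0007, 0.4321]
tool_rot: [[1.0, 0.002, 0.004], [0.003, -0.905, -0.425], [0.003, 0.425, -0.905]]
ft_force: [0.5, 0.1, -2.1]
grip_width: 0.013
```

```bash
python3 - <<'E'
from nuts import *
import ov
ov.ov('o10.png')
for n,b in(('top',(320,170,460,280)),('scene',(120,150,300,310))):
    d,r=nuts(n,b,n+'10.png');print(n,r)
    if n=='top':
        t=d
        for a,q in r: print(onz(d,*q,.075)-[.5395,-.3251,0])
a=t['color'];r=cv2.resize(a[185:260,360:440],None,fx=5,fy=5,interpolation=cv2.INTER_CUBIC)
# scoop crop + mill crop + whole top
x=cv2.resize(a[160:260,300:380],(400,375))
o=np.zeros((600,800,3),np.uint8);o[:375,:400]=r;o[:375,400:]=x[:375]
sc=d['color'];o[375:,:400]=cv2.resize(sc[220:310,130:290],(400,225));o[375:,400:]=cv2.resize(a[60:345,40:547],(400,225))
cv2.imwrite('pics/last.png',o)
E
```

```text
t 29.5 lip [ 0.54   -0.1829  0.2397] yaw,pitch,roll [-89.8352  -7.9451   0.1258] F [ 0.4923  0.1251 -2.1378] grip 0.012993963927328716
top [(42, array([385.0714, 215.9524])), (41, array([405.    , 215.7805])), (42, array([392.9286, 219.1905])), (42, array([404.9286, 227.8095])), (40, array([392.975, 229.325]))]
[0.0183 0.0322 0.075 ]
[ 0.0199 -0.0301  0.075 ]
[0.0086 0.0077 0.075 ]
[-0.0178 -0.0297  0.075 ]
[-0.0231  0.0075  0.075 ]
scene [(243, array([295.856 , 191.7366])), (104, array([196.375 , 266.8846])), (8, array([182. , 271.5]))]
```

All five walnuts show as separate blobs inside the hopper, within about 36 mm of its axis. Returning the scoop to the mat.

```bash
python3 - <<'E'
from plan import *
E=np.array([.5637-.004*.9,.3270+.004*.43,0])
go([([.545,-.08,.27],-85,-4,5),(E+[0,0,.25],-25.6,0,19),(E+[0,0,.05],-25.6,1,8),(E+[0,0,.012],-25.6,1,6)])
E
```

```text
now lip [ 0.5396 -0.1858  0.2398] yaw -90.05399718049902 pitch -7.9523626950142265
[{"x": -0.16, "y": -1.31, "z": -1.56, "wx": 0.014, "wy": 0.005, "wz": -0.017, "gripper": 0.8}, {"x": -0.17, "y": -1.32, "z": -1.53, "wx": 0.014, "wy": 0.007, "wz": -0.016, "gripper": 0.8}, {"x": -0.12, "y": -1.35, "z": -1.51, "wx": 0.013, "wy": 0.007, "wz": -0.016, "gripper": 0.8}, {"x": -0.09, "y": -1.35, "z": -1.49, "wx": 0.014, "wy": 0.007, "wz": -0.016, "gripper": 0.8}, {"x": -0.05, "y": -1.38, "z": -1.46, "wx": 0.014, "wy": 0.006, "wz": -0.017, "gripper": 0.8}, {"x": -0.65, "y": -1.91, "z": -0.69, "wx": 0.004, "wy": 0.02, "wz": -0.051, "gripper": 0.8}, {"x": -0.53, "y": -1.89, "z": -0.69, "wx": 0.003, "wy": 0.019, "wz": -0.051, "gripper": 0.8}, {"x": -0.42, "y": -1.88, "z": -0.66, "wx": 0.004, "wy": 0.02, "wz": -0.051, "gripper": 0.8}, {"x": -0.3, "y": -1.85, "z": -0.65, "wx": 0.004, "wy": 0.019, "wz": -0.051, "gripper": 0.8}, {"x": -0.18, "y": -1.82, "z": -0.63, "wx": 0.004, "wy": 0.019, "wz": -0.051, "gripper": 0.8}, {"x": -0.07, "y": -1.78, "z": -0.6, "wx": 0.003, "wy": 0.018, "wz": -0.051, "gr
[... 1741 characters left out ...]
"x": 0.0, "y": -0.65, "z": 2.38, "wx": 0.002, "wy": 0.0, "wz": 0.0, "gripper": 0.8}, {"x": 0.0, "y": -0.65, "z": 2.38, "wx": 0.002, "wy": 0.0, "wz": 0.0, "gripper": 0.8}, {"x": 0.0, "y": -0.18, "z": 0.61, "wx": 0.0, "wy": 0.0, "wz": 0.0, "gripper": 0.8}, {"x": 0.0, "y": -0.17, "z": 0.61, "wx": 0.0, "wy": 0.0, "wz": 0.0, "gripper": 0.8}, {"x": 0.0, "y": -0.18, "z": 0.6, "wx": 0.0, "wy": 0.0, "wz": 0.0, "gripper": 0.8}, {"x": 0.0, "y": -0.18, "z": 0.61, "wx": 0.0, "wy": 0.0, "wz": 0.0, "gripper": 0.8}, {"x": 0.0, "y": -0.17, "z": 0.61, "wx": 0.0, "wy": 0.0, "wz": 0.0, "gripper": 0.8}, {"x": 0.0, "y": -0.18, "z": 0.61, "wx": 0.0, "wy": 0.0, "wz": 0.0, "gripper": 0.8}]
end [0.4233 0.3936 0.2306]
```

>>> step_arm([
  {"x": -0.16,"y": -1.31,"z": -1.56,"wx": 0.014,"wy": 0.005,"wz": -0.017,"gripper": 0.8},
  {"x": -0.17,"y": -1.32,"z": -1.53,"wx": 0.014,"wy": 0.007,"wz": -0.016,"gripper": 0.8},
  {"x": -0.12,"y": -1.35,"z": -1.51,"wx": 0.013,"wy": 0.007,"wz": -0.016,"gripper": 0.8},
  {"x": -0.09,"y": -1.35,"z": -1.49,"wx": 0.014,"wy": 0.007,"wz": -0.016,"gripper": 0.8},
  {"x": -0.05,"y": -1.38,"z": -1.46,"wx": 0.014,"wy": 0.006,"wz": -0.017,"gripper": 0.8},
  {"x": -0.65,"y": -1.91,"z": -0.69,"wx": 0.004,"wy": 0.02,"wz": -0.051,"gripper": 0.8},
  {"x": -0.53,"y": -1.89,"z": -0.69,"wx": 0.003,"wy": 0.019,"wz": -0.051,"gripper": 0.8},
  {"x": -0.42,"y": -1.88,"z": -0.66,"wx": 0.004,"wy": 0.02,"wz": -0.051,"gripper": 0.8},
  {"x": -0.3,"y": -1.85,"z": -0.65,"wx": 0.004,"wy": 0.019,"wz": -0.051,"gripper": 0.8},
  {"x": -0.18,"y": -1.82,"z": -0.63,"wx": 0.004,"wy": 0.019,"wz": -0.051,"gripper": 0.8},
  {"x": -0.07,"y": -1.78,"z": -0.6,"wx": 0.003,"wy": 0.018,"wz": -0.051,"gripper": 0.8},
  {"x": 0.04,"y": -1.74,"z": -0.59,"wx": 0.004,"wy": 0.019,"wz": -0.052,"gripper": 0.8},
  {"x": 0.15,"y": -1.69,"z": -0.55,"wx": 0.004,"wy": 0.018,"wz": -0.051,"gripper": 0.8},
  {"x": 0.26,"y": -1.63,"z": -0.54,"wx": 0.003,"wy": 0.018,"wz": -0.051,"gripper": 0.8},
  {"x": 0.36,"y": -1.58,"z": -0.5,"wx": 0.004,"wy": 0.018,"wz": -0.052,"gripper": 0.8},
  {"x": 0.45,"y": -1.51,"z": -0.47,"wx": 0.004,"wy": 0.018,"wz": -0.052,"gripper": 0.8},
  {"x": 0.55,"y": -1.44,"z": -0.45,"wx": 0.004,"wy": 0.018,"wz": -0.051,"gripper": 0.8},
  {"x": 0.64,"y": -1.36,"z": -0.41,"wx": 0.003,"wy": 0.017,"wz": -0.052,"gripper": 0.8},
  {"x": 0.73,"y": -1.29,"z": -0.38,"wx": 0.004,"wy": 0.017,"wz": -0.052,"gripper": 0.8},
  {"x": 0.81,"y": -1.2,"z": -0.35,"wx": 0.004,"wy": 0.017,"wz": -0.052,"gripper": 0.8},
])

```text
time_s: 31.7
position: [0.4315, 0.3415, 0.4676]
tool_rot: [[0.613, 0.751, 0.244], [0.79, -0.583, -0.189], [0.0, 0.309, -0.951]]
ft_force: [-0.5, -0.3, -1.2]
grip_width: 0.0127
```

>>> step_arm([
  {"x": 0.88,"y": -1.12,"z": -0.31,"wx": 0.003,"wy": 0.017,"wz": -0.051,"gripper": 0.8},
  {"x": 0.95,"y": -1.03,"z": -0.28,"wx": 0.004,"wy": 0.017,"wz": -0.052,"gripper": 0.8},
  {"x": 1.02,"y": -0.93,"z": -0.24,"wx": 0.004,"wy": 0.016,"wz": -0.052,"gripper": 0.8},
  {"x": 1.08,"y": -0.83,"z": -0.21,"wx": 0.004,"wy": 0.016,"wz": -0.053,"gripper": 0.8},
  {"x": 0.0,"y": -0.69,"z": 2.37,"wx": 0.002,"wy": 0.0,"wz": 0.0,"gripper": 0.8},
  {"x": 0.0,"y": -0.68,"z": 2.37,"wx": 0.002,"wy": 0.0,"wz": 0.0,"gripper": 0.8},
  {"x": 0,"y": -0.67,"z": 2.37,"wx": 0.002,"wy": 0.0,"wz": 0.0,"gripper": 0.8},
  {"x": 0.0,"y": -0.67,"z": 2.37,"wx": 0.002,"wy": 0.0,"wz": 0.0,"gripper": 0.8},
  {"x": 0.0,"y": -0.66,"z": 2.38,"wx": 0.003,"wy": 0.0,"wz": 0.0,"gripper": 0.8},
  {"x": 0.0,"y": -0.66,"z": 2.38,"wx": 0.002,"wy": 0.0,"wz": 0.0,"gripper": 0.8},
  {"x": 0.0,"y": -0.65,"z": 2.38,"wx": 0.002,"wy": 0.0,"wz": 0.0,"gripper": 0.8},
  {"x": 0.0,"y": -0.65,"z": 2.38,"wx": 0.002,"wy": 0.0,"wz": 0.0,"gripper": 0.8},
])

```text
time_s: 32.9
position: [0.4229, 0.3948, 0.2673]
tool_rot: [[0.429, 0.867, 0.252], [0.903, -0.412, -0.119], [0.0, 0.279, -0.96]]
ft_force: [-0.1, 0.5, -0.9]
grip_width: 0.0124
```

```bash
python3 - <<'E'
from plan import *
E=np.array([.5637-.004*.9,.3270+.004*.43,0])
go([(E+[0,0,.012],-25.6,1,6),(E+[0,0,.006],-25.6,1,3)])
E
```

```text
now lip [0.5599 0.3303 0.0488] yaw -25.412841270450702 pitch 0.9888398257983693
[{"x": -0.02, "y": -0.16, "z": 0.59, "wx": 0.0, "wy": 0.0, "wz": 0.001, "gripper": 0.8}, {"x": -0.02, "y": -0.15, "z": 0.59, "wx": 0.0, "wy": 0.0, "wz": 0.0, "gripper": 0.8}, {"x": -0.01, "y": -0.16, "z": 0.6, "wx": 0.0, "wy": 0.0, "wz": 0.001, "gripper": 0.8}, {"x": -0.02, "y": -0.16, "z": 0.59, "wx": 0.0, "wy": 0.0, "wz": 0.0, "gripper": 0.8}, {"x": -0.01, "y": -0.16, "z": 0.59, "wx": 0.0, "wy": 0.0, "wz": 0.001, "gripper": 0.8}, {"x": -0.02, "y": -0.15, "z": 0.59, "wx": 0.0, "wy": 0.0, "wz": 0.0, "gripper": 0.8}, {"x": 0.0, "y": -0.06, "z": 0.2, "wx": 0.0, "wy": 0.0, "wz": 0.0, "gripper": 0.8}, {"x": 0.0, "y": -0.06, "z": 0.19, "wx": 0.0, "wy": 0.0, "wz": 0.0, "gripper": 0.8}, {"x": 0.0, "y": -0.05, "z": 0.19, "wx": 0.0, "wy": 0.0, "wz": 0.0, "gripper": 0.8}]
end [0.4232 0.3936 0.2246]
```

>>> step_arm([
  {"x": -0.02,"y": -0.16,"z": 0.59,"wx": 0.0,"wy": 0.0,"wz": 0,"gripper": 0.8},
  {"x": -0.02,"y": -0.15,"z": 0.59,"wx": 0.0,"wy": 0.0,"wz": 0.0,"gripper": 0.8},
  {"x": -0.01,"y": -0.16,"z": 0.6,"wx": 0.0,"wy": 0.0,"wz": 0,"gripper": 0.8},
  {"x": -0.02,"y": -0.16,"z": 0.59,"wx": 0.0,"wy": 0.0,"wz": 0.0,"gripper": 0.8},
  {"x": -0.01,"y": -0.16,"z": 0.59,"wx": 0.0,"wy": 0.0,"wz": 0,"gripper": 0.8},
  {"x": -0.02,"y": -0.15,"z": 0.59,"wx": 0.0,"wy": 0.0,"wz": 0.0,"gripper": 0.8},
  {"x": 0,"y": 0,"z": 0,"wx": 0.0,"wy": 0.0,"wz": 0.0,"gripper": 0.8},
])

```text
time_s: 33.6
position: [0.4233, 0.3928, 0.2309]
tool_rot: [[0.431, 0.867, 0.251], [0.902, -0.414, -0.121], [-0.001, 0.279, -0.96]]
ft_force: [0.4, -0.2, -1.3]
grip_width: 0.0127
```

>>> step_arm([
  {"x": 0.0,"y": -0.06,"z": 0.2,"wx": 0.0,"wy": 0.0,"wz": 0.0,"gripper": 0.8},
  {"x": 0.0,"y": -0.06,"z": 0.2,"wx": 0.0,"wy": 0.0,"wz": 0.0,"gripper": 0.8},
  {"x": 0.0,"y": 0,"z": 0,"wx": 0.0,"wy": 0.0,"wz": 0.0,"gripper": 0.8},
])

```text
time_s: 33.9
position: [0.4233, 0.3929, 0.2274]
tool_rot: [[0.431, 0.867, 0.252], [0.902, -0.414, -0.12], [0.0, 0.279, -0.96]]
ft_force: [0.4, 0.0, -0.9]
grip_width: 0.013
```

>>> step_arm([
  {"x": 0.0,"y": -0.06,"z": 0.2,"wx": 0.0,"wy": 0.0,"wz": 0.0,"gripper": 0.8},
  {"x": 0.0,"y": 0,"z": 0,"wx": 0.0,"wy": 0.0,"wz": 0.0,"gripper": 0.8},
])

```text
time_s: 34.1
position: [0.4233, 0.3929, 0.2253]
tool_rot: [[0.431, 0.867, 0.252], [0.902, -0.414, -0.12], [-0.0, 0.279, -0.96]]
ft_force: [0.2, -0.4, -1.0]
grip_width: 0.0128
```

>>> step_arm([
  {"x": 0.0,"y": -0.05,"z": 0.15,"wx": 0.0,"wy": 0.0,"wz": 0.0,"gripper": 0.8},
  {"x": 0.0,"y": 0,"z": 0,"wx": 0.0,"wy": 0.0,"wz": 0.0,"gripper": 0.8},
])

```text
time_s: 34.3
position: [0.4232, 0.393, 0.2237]
tool_rot: [[0.431, 0.867, 0.252], [0.902, -0.414, -0.12], [-0.0, 0.279, -0.96]]
ft_force: [0.4, 0.1, -1.3]
grip_width: 0.0127
```

>>> step_arm([
  {"x": 0.0,"y": -0.04,"z": 0.12,"wx": 0.0,"wy": 0.0,"wz": 0.0,"gripper": 0.8},
  {"x": 0.0,"y": 0,"z": 0,"wx": 0.0,"wy": 0.0,"wz": 0.0,"gripper": 0.8},
])

```text
time_s: 34.5
position: [0.4232, 0.393, 0.2225]
tool_rot: [[0.431, 0.867, 0.252], [0.902, -0.414, -0.12], [-0.0, 0.279, -0.96]]
ft_force: [0.2, -0.1, -1.0]
grip_width: 0.0127
```

>>> step_arm([
  {"x": 0.0,"y": -0.04,"z": 0.12,"wx": 0.0,"wy": 0.0,"wz": 0.0,"gripper": 0.8},
  {"x": 0.0,"y": 0,"z": 0,"wx": 0.0,"wy": 0.0,"wz": 0.0,"gripper": 0.8},
])

```text
time_s: 34.7
position: [0.4231, 0.393, 0.2211]
tool_rot: [[0.431, 0.867, 0.252], [0.902, -0.414, -0.12], [-0.0, 0.279, -0.96]]
ft_force: [-0.1, -0.3, -1.3]
grip_width: 0.0129
```

>>> step_arm([
  {"x": 0.0,"y": -0.03,"z": 0.1,"wx": 0.0,"wy": 0.0,"wz": 0.0,"gripper": 0.8},
  {"x": 0.0,"y": 0,"z": 0,"wx": 0.0,"wy": 0.0,"wz": 0.0,"gripper": 0.8},
])

```text
time_s: 34.9
position: [0.4232, 0.3931, 0.2206]
tool_rot: [[0.431, 0.866, 0.253], [0.902, -0.414, -0.12], [0.001, 0.28, -0.96]]
ft_force: [-1.3, 1.2, 2.6]
grip_width: 0.013
```

Contact with the mat. Release, back off along the tool axis, and check.

>>> step_arm([
  {"x": 0,"y": 0,"z": 0,"wx": 0,"wy": 0,"wz": 0,"gripper": 2.5},
  {"x": 0,"y": 0,"z": 0,"wx": 0,"wy": 0,"wz": 0,"gripper": 4},
  {"x": 0,"y": 0,"z": 0,"wx": 0,"wy": 0,"wz": 0,"gripper": 4},
  {"x": 0,"y": 0,"z": 0,"wx": 0,"wy": 0,"wz": 0,"gripper": 4},
  {"x": 0,"y": 0,"z": -0.8,"wx": 0,"wy": 0,"wz": 0,"gripper": 4},
  {"x": 0,"y": 0,"z": -2.2,"wx": 0,"wy": 0,"wz": 0,"gripper": 4},
  {"x": 0,"y": 0,"z": -3.5,"wx": 0,"wy": 0,"wz": 0,"gripper": 4},
  {"x": 0,"y": 0,"z": -4,"wx": 0,"wy": 0,"wz": 0,"gripper": 4},
  {"x": 0,"y": 0,"z": -4,"wx": 0,"wy": 0,"wz": 0,"gripper": 4},
  {"x": 0,"y": -4,"z": 0,"wx": 0,"wy": 0,"wz": 0,"gripper": 4},
  {"x": 0,"y": -4,"z": 0,"wx": 0,"wy": 0,"wz": 0,"gripper": 4},
  {"x": 0,"y": 0,"z": 0,"wx": 0,"wy": 0,"wz": 0,"gripper": 4},
  {"x": 0,"y": 0,"z": 0,"wx": 0,"wy": 0,"wz": 0,"gripper": 4},
])

```text
time_s: 36.2
position: [0.3168, 0.4439, 0.3377]
tool_rot: [[0.429, 0.867, 0.253], [0.903, -0.412, -0.119], [0.001, 0.28, -0.96]]
ft_force: [0.6, 0.2, 0.1]
grip_width: 0.04
```

```bash
python3 - <<'E'
from nuts import *
d,r=nuts('top',(360,185,440,260),'top11.png');print(r)
for a,q in r: print(onz(d,*q,.075)-[.5395,-.3251,0])
b=shot('scene','scene11.png')['color'];a=d['color'];a0=cv2.imread('pics/top0.png')
c=lambda i,x,y,w,h,W,H:cv2.resize(i[y:y+h,x:x+w],(W,H),interpolation=cv2.INTER_CUBIC)
o=np.zeros((600,800,3),np.uint8)
o[:375,:400]=c(a,360,185,80,75,400,375);o[:375,400:]=c(a,150,185,80,75,400,375)
o[375:,:400]=c(b,270,130,120,68,400,225);o[375:,400:]=c(a,40,60,507,285,400,225)
cv2.imwrite('pics/final.png',o)
df=(cv2.absdiff(a,a0).max(2)>40).astype(np.uint8);k,_,st,ce=cv2.connectedComponentsWithStats(df)
print([(list(map(int,st[j])),) for j in range(1,k) if st[j,4]>15 and st[j,1]+st[j,3]<290])
E
```

```text
[(43, array([385., 216.])), (43, array([405.   , 215.907])), (41, array([393.0488, 219.1707])), (40, array([392.975, 229.325])), (40, array([404.925, 227.8  ]))]
[0.0181 0.0324 0.075 ]
[ 0.0195 -0.0301  0.075 ]
[0.0086 0.0073 0.075 ]
[-0.0231  0.0075  0.075 ]
[-0.0177 -0.0297  0.075 ]
[([278, 180, 8, 8, 47],), ([278, 190, 8, 9, 52],), ([292, 191, 8, 8, 52],), ([277, 201, 8, 8, 50],), ([295, 201, 8, 9, 52],), ([381, 212, 17, 12, 120],), ([401, 212, 9, 9, 58],), ([389, 225, 9, 9, 55],), ([401, 224, 9, 8, 56],), ([160, 232, 20, 20, 139],)]
```

View pics/final.png

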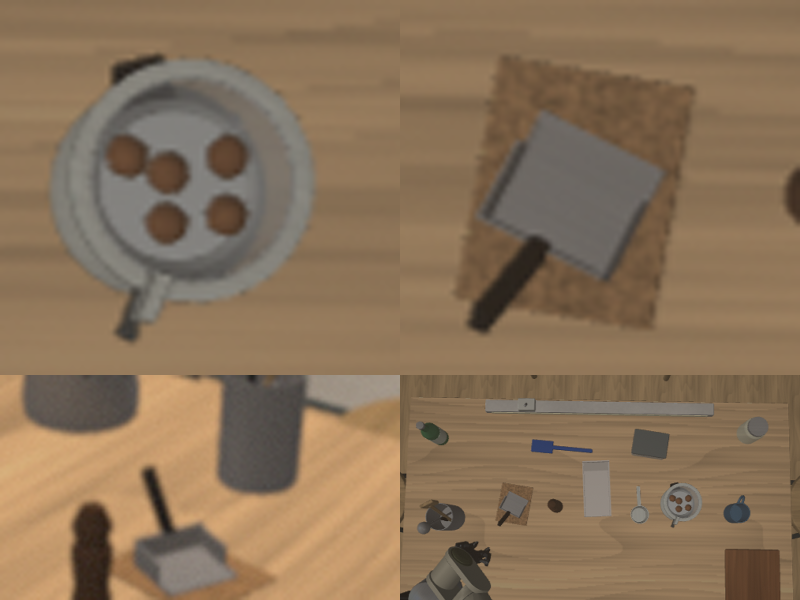

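The final view shows five walnuts in the hopper and the fin at the mark, at crop (152,297) against an expected (153,296) for 1.2 rad. The scoop is flat on the middle of the mat. The frame difference shows changes only at the dish, mill and scoop.

```bash
python3 -c "
from rig import env
print(env.close_job())"
```

```text
the job is handed in; nothing more can be done
None
```

The job is handed in at about 36 s of the 72 s allowed; `close_job` gives no verdict, so the result rests on my own checks.

- **Lock ring:** I gripped the fin and turned the ring clockwise until it stopped with about 17 N of reaction. In the last picture the fin is within a pixel of where 1.2 rad puts it.
- **Walnuts:** One pass of the scoop took all five. After pouring, five separate walnuts show in the hopper, each within about 40 mm of its axis. The dish is empty and nothing lies on the counter.
- **Scoop:** It stands flat on the mat, about at its centre, released, with the arm backed well away.
- **Bystanders:** Comparing the first and last top pictures shows changes only at the dish, mill and scoop. The lower part of that picture, around the arm, was left out of the comparison.

Two readings did not match my model. The scoop sat 4–5 mm further forward and 2–3° more nose-up in the grip than I had calculated. I corrected for this by feeling for contact, in the dish and on the mat. The first move call was refused because some keys were missing from its rows, and nothing moved.

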